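# Load the indexing star with dipped test rods

### The arm

A 7-joint arm with a two-finger parallel gripper is mounted at the origin on the work surface. World frame = base frame: x ahead of the robot, y to its left, z up, the work surface at z = 0. Lengths are in m, angles in rad, forces in N, time in s.
With the tool pointing down it reaches from about 0.4 to 0.85 m from the base axis. Payload 10.4 kg.
Tool frame: the origin (TCP) lies on the centre line of the jaws, within the pads' length; the fingertips stand 11 mm ahead of it and the grasp point (between the pads) lies 8 mm behind it; z points along the fingers, y is the line along which they close (so a half turn about z gives the same grasp; the last joint's range is limited). The gripper opens to 87 mm and grips with 3 to 60 N. Pads are 19 mm wide; open, the fingers measure 117 mm over their backs; the gripper's body (75 mm by 190 mm) begins 51 mm behind the grasp point.
Start: joints at [-1.16, 0.332, -0.065, 1.46, 0.022, 1.35, -0.088], TCP at [0.263, 0.567, 0.234] pointing down, gripper open.
Joint ranges: [-2.6, 2.6], [-0.5, 2.12], [-1.47, 1.34], [0.16, 2.42], [-1.27, 4.41], [0.06, 2.06], [-2.6, 2.6]. Speed limits (rad/s): [2.22, 2.22, 2.79, 2.79, 3.14, 3.14, 3.14].

### API

Orientations are given as a unit quaternion [x, y, z, w].
In Python, from bench import r gives the robot as it stands.
- The arm moves only by the shell command python3 -m pendant 'ROWS' [OPENING] [FORCE]. ROWS is JSON, a list of rows, each a list of 4 numbers: the shift along the tool's x, y, z in m, then the turn about the tool's z in rad. A call has 1 to 8 rows; each row shifts and turns the commanded pose from where the row before left it, along the tool's axes as they then stand; what a row does not reach is not made up. A row lasts 1/12 s, in which the tool goes at most 41.7 mm and 7.16 degrees, less where a joint would pass 70% of its speed; a pose out of reach is approached as far as the arm can. A call with a gripper value outside its range is refused whole. OPENING is the opening, from 0 (shut) to 1 (fully open), set as the call begins (- or left out, the last holds). The fingers move at their own pace and stop on an object; FORCE is the grip in N (left out, the last holds). Time passes only in rows, so rows that do not move let the fingers close. It gives the time, the measured TCP pose, the force, the opening and the grip force at its end, in the units of the state.
- r.read_state(): the state, without advancing time (a new reading comes with each control period).
- r.camera(name): name is "side" or "top" or "wrist"; returns a dict with "img" (480x640x3 uint8, red, green, blue), "camera_matrix" (3x3 intrinsics, pixels), "xyz" and "attitude" of the camera in the world. Camera axes: x right, y down, z forward; pixel columns grow to the right and rows downward; lengths in m; the calibration is good to about 2 mm. A picture is of the moment at which its call begins. There is no depth.
- r.close_job(): hands the job in; it is judged then, once.
Trained networks look in the newest picture that a camera, given by its name, has taken for a name from the list of things; names that differ only in an ending like _2 or _b are one class to them, and where a whole thing is asked for, a point or a joint stands for the part that bears it (a point fixed in the world has none). Each returns a list of dicts, best first, with "score" (0 to 1); they miss things now and then, are a little off and sometimes report something else, mostly with a low value. They report only what shows in the picture. A call takes as long as a camera call. They do not tell look-alikes from the thing itself.
- r.outline_of(thing, camera): "mask" (480x640 bool, what is visible of it) and "bbox" ([centre column, centre row, width, height] in pixels, round what is visible of it).
The state is a dict: "time": time; "joint_positions": joint angles; "joint_vel": joint speeds; "joint_torque": joint torques, N m; "ee_pos": TCP position; "eef_rot": TCP orientation; "ft_force": force on the tool from outside, world axes, zero at the start; "torque": the same for the moment, N m; "width": finger opening in m; "grip_force": force on a finger pad.
Only numpy, scipy, OpenCV 4.12 (cv2) and the standard library are available. Lean on these libraries where they do the work, as an engineer would, in place of code of your own. Each camera call takes 0.05 s, during which the arm holds its last target. There are 200 camera calls.

### The job

Turn the fixture's click dial back (anticlockwise) to its stop and let go. Then, for each test rod in the rack, from the slimmest grip to the stoutest: dip its lower end well into the pot (2 cm or more below the rim) for a moment, thread it down through the eyelet at the loading mark until its collar rests on the eyelet, let it go, and turn the dial exactly four clicks clockwise, so that the rod moves on one eyelet and the next one comes to the mark. Do this after the last rod too, and leave the mouse, the caliper and the jar alone.

Things in the scene. Friction and masses are not known exactly. Their poses are not given: they have to be found in the camera images.
- fixture: Fixed indexing fixture on an aluminium base: a round base plate (radius 112 mm) carrying a star wheel, and beside it, on its +y side, a grey housing with the click dial. Origin: on the bench under the wheel's axis. Its -x side faces roughly towards the robot; the whole may be turned about the vertical.
- hub (a point): Centre of the star wheel, in the plane of the top of its eyelets (100 mm above the bench). The wheel carries eight flat steel eyelets, 45 degrees apart, centres 75 mm from the axis, each 36 mm outside, 10 mm thick, with a plain 16 mm through hole.
- load_point (a point): The loading place: where the hole of an eyelet must be for loading, 75 mm from the wheel's axis on the fixture's -x side, in the plane of the eyelet tops (100 mm up). It is marked by a short dark post with a white diamond-shaped pointer on top (90 mm high), standing just outside the wheel, 118 mm from its axis. A free eyelet is exactly there when the dial is at its stop, and again after every four clicks.
- next_point (a point): The place one eyelet (45 degrees) beyond the loading place, where a rod stands after being carried on by four clicks: same radius and height, to the -y side of the loading place.
- dial (a joint): Click dial, rad; 0 at its anticlockwise stop (an all but rigid stop at -0.05), grows when turned clockwise seen from above, up to 5.0. It has a click every 20 degrees (0.349 rad) and snaps into the nearest one when let go; riding over a click takes about 0.11 Nm. It is geared to the star wheel: four clicks clockwise (80 degrees) carry the wheel 45 degrees anticlockwise, that is one eyelet, with the rods in it. It starts somewhere from 1 to 8 clicks up.
- dial_grip (a point): Middle of the dial's black grip bar, on the dial's vertical axis, 90 mm above the bench. The bar is 56 mm long, 16 mm thick and 34 mm high (its top is 106 mm up) on a 62 mm disc; x of this frame runs along the bar, and a white line on the -x half is the pointer. 18 white ticks round it mark the clicks. The axis is 180 mm from the wheel's axis on the fixture's +y side.
- rack: Fixed white rack, 60 x 220 mm, top 100 mm above the bench, with three 16 mm holes in a row along its y axis at -70, 0 and 70 mm. Rods hang upright in them by their collars. Origin: centre of its underside.
- pot: Small open steel pot, loose, 72 mm outside diameter, 3 mm wall, 60 mm high, inner floor 6 mm up, 0.45 kg. Origin: centre of its underside.
- pot_rim (a point): Centre of the pot's mouth, in the plane of the rim, 60 mm above its underside; inner radius 33 mm.
- mouse: Bystander: black computer mouse, 105 x 60 mm, 32 mm high. Leave alone.
- caliper: Bystander: digital caliper lying flat, 190 mm long. Leave alone.
- jar: Bystander: closed white jar, 60 mm diameter, 85 mm high. Leave alone.
- slim_grip (a point): Slimmest of the test rods, which differ only in their grips: centre of its round aluminium grip, 14 mm in diameter and 50 mm high (25 mm above and below this point). z points up along the rod. Below the grip is a collar, 30 mm in diameter and 6 mm thick, then a steel shaft 10 mm in diameter and 80 mm long with its last 10 mm tapered to 4 mm. 0.06 to 0.24 kg. The rod may be absent; the places of the rods in the rack vary.
- slim_collar (a point): On the axis of the rod with the 14 mm grip, in the plane of the underside of its collar (31 mm below the grip's centre): it rests at the height of the eyelet top or rack top.
- rod_slim: The rod with the 14 mm grip as a whole; its origin is its lower tip, on its axis, 80 mm below the collar's underside. z points up along the rod.
- mid_grip (a point): Middle of the test rods, which differ only in their grips: centre of its round aluminium grip, 24 mm in diameter and 50 mm high (25 mm above and below this point). z points up along the rod. Below the grip is a collar, 30 mm in diameter and 6 mm thick, then a steel shaft 10 mm in diameter and 80 mm long with its last 10 mm tapered to 4 mm. 0.06 to 0.24 kg. The rod may be absent; the places of the rods in the rack vary.
- mid_collar (a point): On the axis of the rod with the 24 mm grip, in the plane of the underside of its collar (31 mm below the grip's centre): it rests at the height of the eyelet top or rack top.
- rod_mid: The rod with the 24 mm grip as a whole; its origin is its lower tip, on its axis, 80 mm below the collar's underside. z points up along the rod.
- stout_grip (a point): Stoutest of the test rods, which differ only in their grips: centre of its round aluminium grip, 34 mm in diameter and 50 mm high (25 mm above and below this point). z points up along the rod. Below the grip is a collar, 30 mm in diameter and 6 mm thick, then a steel shaft 10 mm in diameter and 80 mm long with its last 10 mm tapered to 4 mm. 0.06 to 0.24 kg. The rod may be absent; the places of the rods in the rack vary.
- stout_collar (a point): On the axis of the rod with the 34 mm grip, in the plane of the underside of its collar (31 mm below the grip's centre): it rests at the height of the eyelet top or rack top.
- rod_stout: The rod with the 34 mm grip as a whole; its origin is its lower tip, on its axis, 80 mm below the collar's underside. z points up along the rod.
There are look-alikes about, which are no part of the job. Leave any pink or red look-alike of the rod_mid alone. What is shaped like the rod_stout but purple is not meant.

How it is judged:
On the way, in this order (a step that is already met when the one before it is completed fails the run):
1. the dial is turned back to its stop and let go (value of joint dial below 0.12 rad and contact force between the fingers and anything else below 0.5 N and velocity of joint dial between -0.1 and 0.1 rad/s), for 0.2 s.
2. the slimmest-gripped rod's tip is dipped at least 20 mm below the rim of the pot (horizontal distance between rod_slim and pot_rim below 0.034 m and z of rod_slim in the frame of pot_rim below -0.02 m), for 0.2 s.
3. the slimmest-gripped rod hangs by its collar in the eyelet at the loading mark, let go (distance between slim_collar and load_point below 0.0075 m and angle between slim_collar's own z axis and vertical below 0.15 rad and contact force between the fingers and rod_slim below 0.5 N), for 0.3 s.
4. the dial is four clicks further on, so that the slimmest-gripped rod stands one eyelet beyond the mark, at rest (distance between slim_collar and next_point below 0.0075 m and angle between slim_collar's own z axis and vertical below 0.15 rad and linear speed of rod_slim below 0.02 m/s), for 0.3 s.
5. the middle rod's tip is dipped at least 20 mm below the rim of the pot (horizontal distance between rod_mid and pot_rim below 0.034 m and z of rod_mid in the frame of pot_rim below -0.02 m), for 0.2 s.
6. the middle rod hangs by its collar in the eyelet at the loading mark, let go (distance between mid_collar and load_point below 0.0075 m and angle between mid_collar's own z axis and vertical below 0.15 rad and contact force between the fingers and rod_mid below 0.5 N), for 0.3 s.
7. the dial is four clicks further on, so that the middle rod stands one eyelet beyond the mark, at rest (distance between mid_collar and next_point below 0.0075 m and angle between mid_collar's own z axis and vertical below 0.15 rad and linear speed of rod_mid below 0.02 m/s), for 0.3 s.
8. the stoutest-gripped rod's tip is dipped at least 20 mm below the rim of the pot (horizontal distance between rod_stout and pot_rim below 0.034 m and z of rod_stout in the frame of pot_rim below -0.02 m), for 0.2 s.
9. the stoutest-gripped rod hangs by its collar in the eyelet at the loading mark, let go (distance between stout_collar and load_point below 0.0075 m and angle between stout_collar's own z axis and vertical below 0.15 rad and contact force between the fingers and rod_stout below 0.5 N), for 0.3 s.
10. the dial is four clicks further on, so that the stoutest-gripped rod stands one eyelet beyond the mark, at rest (distance between stout_collar and next_point below 0.0075 m and angle between stout_collar's own z axis and vertical below 0.15 rad and linear speed of rod_stout below 0.02 m/s), for 0.3 s.
At the end, for the whole second after the job is handed in: Every rod present hangs upright (0.15 rad) by its collar in an eyelet (5 mm in height, 67 to 83 mm from the hub); the last loaded is within 7.5 mm of the place one eyelet past the loading mark, the earlier ones in the eyelets right after it; dial at rest, nothing held (contact force between the fingers and anything else below 0.5 N and velocity of joint dial between -0.1 and 0.1 rad/s and z of slim_collar in the frame of hub between -0.005 and 0.005 m and horizontal distance between slim_collar and hub between 0.067 and 0.083 m and angle between each of slim_collar, mid_collar, stout_collar's own z axis and vertical below 0.15 rad and ((distance between slim_collar and next_point below 0.0075 m and angle between slim_collar's own z axis and vertical below 0.15 rad) or horizontal distance between slim_collar and mid_collar below 0.067 m or horizontal distance between slim_collar and stout_collar below 0.067 m) and z of mid_collar in the frame of hub between -0.005 and 0.005 m and horizontal distance between mid_collar and hub between 0.067 and 0.083 m and ((distance between mid_collar and next_point below 0.0075 m and angle between mid_collar's own z axis and vertical below 0.15 rad) or horizontal distance between mid_collar and stout_collar below 0.067 m) and z of stout_collar in the frame of hub between -0.005 and 0.005 m and horizontal distance between stout_collar and hub between 0.067 and 0.083 m and (distance between stout_collar and next_point below 0.0075 m and angle between stout_collar's own z axis and vertical below 0.15 rad)); the robot touches nothing.
It fails at once if the mouse is moved by more than 25 mm (distance of mouse from where it was at the start of the episode above 0.025 m).
It fails at once if the caliper is moved by more than 25 mm (distance of caliper from where it was at the start of the episode above 0.025 m).
It fails at once if the jar is moved by more than 25 mm (distance of jar from where it was at the start of the episode above 0.025 m).
Of rod_slim, rod_mid, rod_stout only 2 to 3 are there at a start; the rules pass over those that are not, and their reading is None.
At some moment in a run one of pot may be knocked a few centimetres aside while the robot is not near it.
It also fails if it takes over 210 s, if anything falls off the work surface, if the arm or the gripper's body presses on something with over 40 N, if the wrist force passes 120 N, or if a joint passes its speed limit or range.

## Working session

There is one attempt and no reset: what is moved stays moved. The work goes in short steps, Python scripts to look and compute and a shell command to move; the robot and the scene stay as the last step left them, time stands still between calls to the robot, and variables do not carry over. Pictures are saved under pics/ and viewed, at most 14 in all, crops included, and the job is handed in when it is done.

```bash
mkdir -p pics; ls
python3 - <<'E'
from bench import r
import cv2
s=r.read_state(); print(s)
for c in ("top","side"):
    d=r.camera(c); cv2.imwrite(f"pics/{c}0.png",d["img"][:,:,::-1]); print(c,d["camera_matrix"],d["xyz"],d["attitude"])
E
```

```text
pics
{'time': 0.0, 'joint_positions': array([-1.15959103,  0.33289291, -0.06471969,  1.4609373 ,  0.0216085 ,
        1.34989114, -0.08850036]), 'joint_vel': array([-0.00067961, -0.00017118, -0.00195849, -0.00031925, -0.00089317,
        0.00017493,  0.00045877]), 'joint_torque': array([-3.97748345e-04, -6.23258328e+01,  2.45315186e-02, -3.89899850e+01,
       -6.13351353e-02,  3.97376704e-02,  1.51847739e-04]), 'ee_pos': array([0.26254558, 0.56677517, 0.23274276]), 'eef_rot': array([ 2.15185797e-01,  9.76572864e-01, -7.06047937e-04, -1.21036574e-04]), 'ft_force': array([0.48933987, 0.820501  , 0.00144714]), 'torque': array([-0.03256633, -0.02492475, -0.02345149]), 'grip_force': 0.0, 'width': 0.08709187905855394}
top [[445.86585431   0.         326.99319372]
 [  0.         445.86585431 246.38972265]
 [  0.           0.           1.        ]] [0.39078511 0.01190271 1.11991279] [-0.69771907  0.71259052 -0.0545925   0.04921889]
side [[445.55930083   0.         319.40860383]
 [  0.         445.55930083 236.82028695]
 [  0.           0.           1.        ]] [ 0.28646012 -0.870999    0.65723976] [ 0.86273628 -0.11112678  0.07278866 -0.48789217]
```

View pics/top0.png

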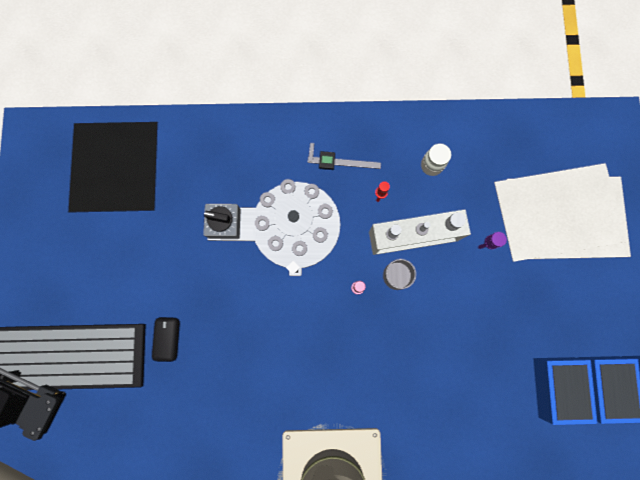

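View pics/side0.png

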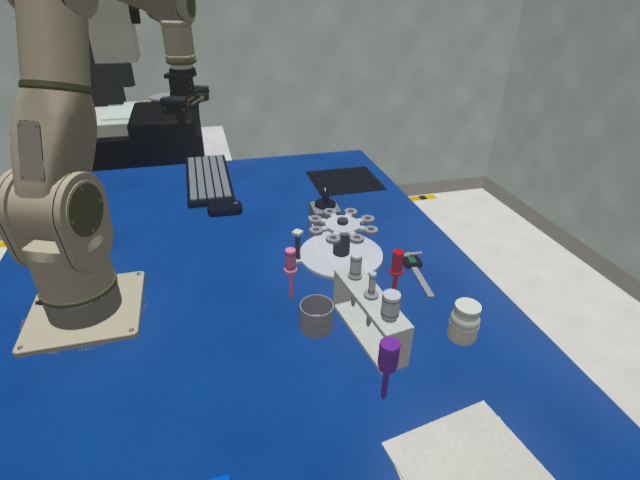

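Top view: the hub is at (293,216), the dial at (220,217) and the pointer post at (294,268). The pot is at (400,274). The rack rods are mid (393,233), slim (423,228) and stout (455,221). Look-alikes are pink (358,287), red (382,188) and purple (497,240). The three aluminium rods in the rack are the ones meant; I'll check that in an enlarged crop.

```bash
cat > h.py <<'E'
import numpy as np, cv2
from scipy.spatial.transform import Rotation as R
from bench import r
def proj(d,P):
    p=R.from_quat(d["attitude"]).inv().apply(np.atleast_2d(P)-d["xyz"]); q=p@d["camera_matrix"].T; return q[:,:2]/q[:,2:]
def back(d,uv,z):
    uv=np.atleast_2d(uv); v=np.c_[uv,np.ones(len(uv))]@np.linalg.inv(d["camera_matrix"]).T
    v=R.from_quat(d["attitude"]).apply(v); t=(z-d["xyz"][2])/v[:,2]; return d["xyz"]+v*t[:,None]
def state():
    s=r.read_state(); m=R.from_quat(s["eef_rot"]).as_matrix(); return s,m
E
python3 - <<'E'
from h import *
d=r.camera("top"); im=d["img"]
c=cv2.resize(im[165:305,195:480],None,fx=2.8,fy=2.8,interpolation=cv2.INTER_CUBIC); cv2.imwrite("pics/crop1.png",c[:,:,::-1])
for n,z in (("slim_grip",.156),("mid_grip",.156),("stout_grip",.156),("pot",.06),("pot_rim",.06),("dial",.106),("rack",.1),("mouse",.03),("jar",.085),("fixture",.01)):
    for o in r.outline_of(n,"top")[:5]:
        b=o["bbox"]; print(n,round(o["score"],2),np.round(b),back(d,[b[:2]],z)[0].round(4))
E
```

```text
slim_grip 0.73 [422. 230.  13.  14.] [ 0.5664 -0.2077  0.156 ]
mid_grip 0.63 [394. 233.  14.  11.] [ 0.5601 -0.144   0.156 ]
mid_grip 0.62 [360. 287.  14.  12.] [ 0.4425 -0.0671  0.156 ]
mid_grip 0.53 [380. 192.  18.  19.] [ 0.6524 -0.1185  0.156 ]
mid_grip 0.3 [273. 228. 135.  90.] [0.5778 0.121  0.156 ]
stout_grip 0.82 [492. 241.  25.  14.] [ 0.5376 -0.3592  0.156 ]
stout_grip 0.69 [455. 222.  20.  17.] [ 0.5815 -0.2806  0.156 ]
pot 0.86 [398. 274.  29.  35.] [ 0.4785 -0.1662  0.06  ]
pot_rim 0.62 [397. 275.  37.  33.] [ 0.475  -0.1641  0.06  ]
dial 0.75 [393. 232.  14.  13.] [ 0.5706 -0.15    0.106 ]
dial 0.64 [219. 218.  28.  22.] [0.6113 0.2522 0.106 ]
dial 0.2 [396. 275.  35.  36.] [ 0.4714 -0.1544  0.106 ]
rack 0.91 [419. 230. 104.  44.] [ 0.5753 -0.2132  0.1   ]
mouse 0.63 [165. 339.  30.  43.] [0.337  0.3946 0.03  ]
jar 0.91 [433. 160.  26.  36.] [ 0.7493 -0.2586  0.085 ]
fixture 0.61 [271. 228. 136.  96.] [0.6052 0.142  0.01  ]
fixture 0.4 [456. 222.  22.  20.] [ 0.6119 -0.3281  0.01  ]
fixture 0.25 [418. 231. 108.  46.] [ 0.5901 -0.2299  0.01  ]
```

View pics/crop1.png

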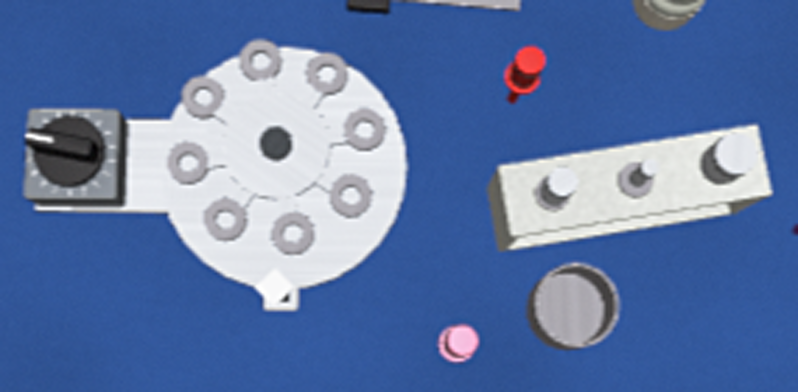

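Run:
```python
from h import *
d=r.camera("top")
f=lambda c: np.array([195,165])+np.atleast_2d(c)/2.8
E=back(d,f([(260,60),(327,74),(365,129),(351,195),(293,233),(225,219),(188,162),(203,97)]),.1)[:,:2]
hub=E.mean(0); print("hub",hub, np.linalg.norm(E-hub,axis=1).round(4))
a=np.degrees(np.arctan2(*(E-hub)[:,::-1].T)); print("eye ang",a.round(1),(a%45).round(1))
di=back(d,f([(62,145)]),.106)[0,:2]; dd=di-hub; print("dial",di,np.linalg.norm(dd),"yaw",np.degrees(np.arctan2(dd[1],dd[0]))-90)
b=back(d,f([(27,136),(96,152)]),.106); v=(b[1]-b[0])[:2];print("bar",b[:,:2],np.degrees(np.arctan2(v[1],v[0])))
m=back(d,f([(275,287)]),.09)[0,:2]-hub; print("mark",np.linalg.norm(m),np.degrees(np.arctan2(m[1],m[0]))-180)
for n,c in (("mid",(563,182)),("slim",(648,170)),("stout",(735,153))): print(n,back(d,f(c),.156)[0])
print("collars",back(d,f([(552,194),(634,181),(717,164)]),.103))
print("rack corners",back(d,f([(499,167),(758,126),(772,190),(508,238)]),.1))
print("pot",back(d,f((574,306)),.06)[0]); print("pink",back(d,f((461,341)),.13)[0])
s,m=state(); print(m.round(3),np.degrees(np.arctan2(m[1,1],m[0,1])))
```

```text
hub [0.61253589 0.07856642] [0.0751 0.0744 0.0751 0.0748 0.0749 0.0747 0.0748 0.0747]
eye ang [  10.1  -35.4  -80.3 -125.1 -170.2  144.7   99.5   55. ] [10.1  9.6  9.7  9.9  9.8  9.7  9.5 10. ]
dial [0.61538331 0.25566216] 0.17711862781241378 yaw -0.9211448477203845
bar [[0.62358704 0.28472671]
 [0.60889942 0.22749378]] -104.39314448881196
mark 0.11728062076612417 -1.5546931346344763
mid [ 0.56667063 -0.14968316  0.156     ]
slim [ 0.57489666 -0.21705491  0.156     ]
stout [ 0.58713789 -0.28651573  0.156     ]
collars [[ 0.56644108 -0.1490116   0.103     ]
 [ 0.57598104 -0.21751876  0.103     ]
 [ 0.58892285 -0.28733757  0.103     ]]
rack corners [[ 0.59066015 -0.10631661  0.1       ]
 [ 0.62119544 -0.32463604  0.1       ]
 [ 0.56658495 -0.33263628  0.1       ]
 [ 0.53086394 -0.11155742  0.1       ]]
pot [ 0.47678245 -0.17039997  0.06      ]
pink [ 0.4452634  -0.06760636  0.13      ]
[[-0.907  0.42   0.   ]
 [ 0.42   0.907  0.   ]
 [-0.     0.    -1.   ]] 65.14422488808628
```

```bash
cat >> h.py <<'E'
def go(x,y,z,yaw=None):
    s,m=state(); d=m.T@(np.array([x,y,z])-s["ee_pos"]); yw=np.degrees(np.arctan2(m[1,1],m[0,1]))
    print("tool shift",d.round(4),"yaw",yw.round(2),"turn rad", None if yaw is None else round(np.radians((yw-yaw+180)%360-180),4),"F",s["ft_force"].round(1),"pos",s["ee_pos"].round(4),"w",round(s["width"],4),"grip",round(s["grip_force"],1),"t",round(s["time"],1),"q",s["joint_positions"].round(2))
E
python3 -m pendant '[[-0.032,-0.0093,0,0],[-0.032,-0.0093,0,0],[-0.032,-0.0093,0,0],[-0.032,-0.0093,0,0],[-0.032,-0.0093,0,0],[-0.032,-0.0093,0,0],[-0.032,-0.0093,0,0],[-0.032,-0.0093,0,0]]' 1
python3 -m pendant '[[-0.032,-0.0093,0,0],[-0.032,-0.0093,0,0],[-0.032,-0.0093,0,0],[-0.032,-0.0093,0,0],[-0.032,-0.0093,0,0],[-0.0325,-0.0098,0,0],[0,0,0,0],[0,0,0,0]]'
python3 -m pendant '[[0,0,0,0.111],[0,0,0,0.111],[0,0,0,0.111],[0,0,0,0.111],[0,0,0,0.111],[0,0,0,0.111],[0,0,0,0.111],[0,0,0,0.111]]'
python3 -m pendant '[[0,0,0,0.111],[0,0,0,0.111],[0,0,0,0.111],[0,0,0,0.111],[0,0,0,0],[0,0,0,0]]'
python3 - <<'E'
from h import *
go(.6166,.2585,.18,-11.3)
d=r.camera("wrist"); cv2.imwrite("pics/w1.png",d["img"][:,:,::-1]); print(d["xyz"],d["camera_matrix"][0,0])
for n in ("dial","dial_grip"):
  for o in r.outline_of(n,"wrist")[:2]: print(n,o["score"],o["bbox"],back(d,[o["bbox"][:2]],.106))
E
```

```text
time: 1.37
ee_pos: [0.4648, 0.3908, 0.2338]
eef_rot: [0.215, 0.977, 0.0, 0.0]
ft_force: [0.3, 0.2, 0.4]
width: 0.0874
grip_force: 0.0
time: 2.03
ee_pos: [0.6161, 0.2575, 0.2331]
eef_rot: [0.217, 0.976, -0.001, 0.0]
ft_force: [-0.3, 0.9, -0.7]
width: 0.0876
grip_force: 0.0
time: 2.7
ee_pos: [0.6138, 0.2616, 0.2336]
eef_rot: [0.615, 0.788, 0.0, -0.0]
ft_force: [0.4, 0.1, -1.0]
width: 0.087
grip_force: 0.0
time: 3.2
ee_pos: [0.614, 0.2613, 0.2336]
eef_rot: [0.771, 0.637, 0.0, -0.0]
ft_force: [0.3, -0.3, -1.0]
width: 0.087
grip_force: 0.0
tool shift [-0.0023  0.0031  0.0536] yaw -10.88 turn rad 0.0074 F [ 0.3 -0.3 -1. ] pos [0.614  0.2613 0.2336] w 0.087 grip 0.0 t 3.2 q [-0.75  0.44  0.39  1.36 -0.17  1.38 -0.55]
[0.63015302 0.34222684 0.38447794] 408.23863090741804
dial 0.71 [330.5, 228.0, 75.3, 84.6] [[0.62066402 0.26432758 0.106     ]]
dial_grip 0.62 [332.8, 227.3, 75.7, 88.4] [[0.62235733 0.26452607 0.106     ]]
dial_grip 0.5 [342.3, 298.6, 249.8, 288.9] [[0.61927846 0.20873423 0.106     ]]
```

View pics/w1.png

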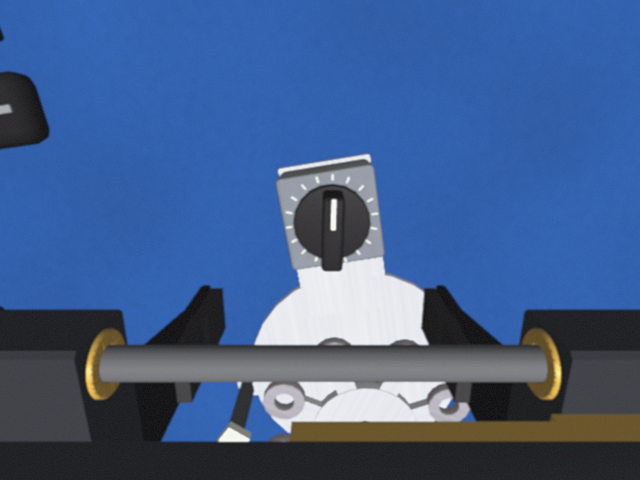

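Wrist view: the bar runs vertically from (333,192) to (332,270), white line up, so the tool is already square to it. I'll go down on (0.619, 0.2605).

Run:
```python
from h import *
go(.619,.2605,.092,-11.3)
```

```text
tool shift [0.0008 0.0045 0.1416] yaw -10.97 turn rad 0.0058 F [0.3 0.  1. ] pos [0.6144 0.2605 0.2336] w 0.087 grip 0.0 t 3.4 q [-0.75  0.44  0.39  1.35 -0.17  1.38 -0.55]
```

```bash
python3 -m pendant '[[0,0.0045,0.025,0],[0,0,0.025,0],[0,0,0.025,0],[0,0,0.025,0],[0,0,0.02,0],[0,0,0.0215,0],[0,0,0,0],[0,0,0,0]]'
python3 -m pendant '[[0,0,0,0],[0,0,0,0],[0,0,0,0],[0,0,0,0],[0,0,0,0],[0,0,0,0]]' 0 15
python3 -c "
from h import *
go(.619,.2605,.092,88.7)"
```

```text
time: 4.02
ee_pos: [0.6185, 0.259, 0.0915]
eef_rot: [0.772, 0.635, -0.001, -0.0]
ft_force: [0.6, -0.1, 0.4]
width: 0.0872
grip_force: 0.0
time: 4.52
ee_pos: [0.6192, 0.2593, 0.0924]
eef_rot: [0.773, 0.635, 0.0, -0.0]
ft_force: [0.4, 0.8, -0.9]
width: 0.0552
grip_force: 0.0
tool shift [ 0.0012 -0.0005  0.0004] yaw -11.16 turn rad -1.743 F [ 0.4  0.8 -0.9] pos [0.6192 0.2593 0.0924] w 0.0552 grip 0.0 t 4.5 q [-0.73  0.55  0.36  1.5  -0.21  1.12 -0.52]
```

```bash
python3 -m pendant '[[0,0,0,0],[0,0,0,0],[0,0,0,0],[0,0,0,0],[0,0,0,0],[0,0,0,0],[0,0,0,0],[0,0,0,0]]'
python3 -c "
from h import *
go(.619,.2605,.092,88.7)"
```

```text
time: 5.18
ee_pos: [0.6204, 0.2589, 0.0922]
eef_rot: [0.773, 0.635, 0.001, 0.001]
ft_force: [6.2, 0.0, -4.0]
width: 0.016
grip_force: 15.0
tool shift [ 0.0013 -0.0017  0.0002] yaw -11.2 turn rad -1.7436 F [ 6.2  0.  -4. ] pos [0.6204 0.2589 0.0922] w 0.016 grip 15.0 t 5.2 q [-0.73  0.55  0.36  1.5  -0.21  1.12 -0.52]
```

```bash
python3 -m pendant '[[0,0.0015,0,0],[0,0,0,-0.1],[0,0,0,-0.1],[0,0,0,-0.1],[0,0,0,-0.1],[0,0,0,-0.1],[0,0,0,-0.1],[0,0,0,-0.1]]'
python3 -m pendant '[[0,0,0,-0.1],[0,0,0,-0.1],[0,0,0,-0.1],[0,0,0,-0.1],[0,0,0,-0.1],[0,0,0,-0.1],[0,0,0,-0.1],[0,0,0,-0.1]]'
python3 -m pendant '[[0,0,0,-0.1],[0,0,0,-0.1],[0,0,0,-0.04],[0,0,0,0],[0,0,0,0]]'
python3 -c "
from h import *
go(.619,.2605,.092,88.7)
print(r.read_state()['torque'])"
```

```text
time: 5.85
ee_pos: [0.6198, 0.2588, 0.0921]
eef_rot: [0.506, 0.863, -0.001, -0.001]
ft_force: [-4.5, -1.8, 3.6]
width: 0.0158
grip_force: 15.0
time: 6.52
ee_pos: [0.6193, 0.2581, 0.0921]
eef_rot: [0.13, 0.991, -0.001, -0.001]
ft_force: [-7.7, -3.2, 6.6]
width: 0.0159
grip_force: 15.0
time: 6.93
ee_pos: [0.6193, 0.2578, 0.0921]
eef_rot: [0.013, 1.0, -0.001, -0.002]
ft_force: [-7.8, -4.6, 7.3]
width: 0.0156
grip_force: 15.0
tool shift [0.0003 0.0026 0.0001] yaw 88.52 turn rad -0.0032 F [-7.8 -4.6  7.3] pos [0.6193 0.2578 0.0921] w 0.0156 grip 15.0 t 6.9 q [-0.48  0.53  0.02  1.48 -0.01  1.13  1.09]
[-0.90709617  1.77287422 -0.01598447]
```

```bash
python3 -m pendant '[[0,0,0,0],[0,0,0,0],[0,0,0,0],[0,0,0,0],[0,0,0,0],[0,0,0,0],[0,0,0,0]]' 0.6
python3 -m pendant '[[0,0,-0.02,0],[0,0,-0.03,0],[0,0,-0.03,0],[0,0,-0.03,0],[0,0,-0.03,0],[0,0,-0.02,0],[0,0,-0.02,0],[0,0,0,0]]'
python3 - <<'E'
from h import *
go(.5760,-.2173,.28,8.7)
d=r.camera("wrist"); cv2.imwrite("pics/w2.png",d["img"][:,:,::-1])
d=r.camera("top"); cv2.imwrite("pics/t2.png",d["img"][:,:,::-1])
b=cv2.resize(d["img"][165:305,195:480],None,fx=2.8,fy=2.8,interpolation=cv2.INTER_CUBIC); cv2.imwrite("pics/crop2.png",b[:,:,::-1])
for o in r.outline_of("pot_rim","top")[:2]: print(o["score"],o["bbox"],back(d,[o["bbox"][:2]],.06))
E
```

```text
time: 7.52
ee_pos: [0.6206, 0.2589, 0.092]
eef_rot: [0.013, 1.0, 0.0, 0.0]
ft_force: [1.0, -0.8, 1.0]
width: 0.0498
grip_force: 0.0
time: 8.18
ee_pos: [0.6219, 0.2595, 0.2771]
eef_rot: [0.013, 1.0, 0.002, 0.003]
ft_force: [1.8, 0.7, 0.9]
width: 0.0524
grip_force: 0.0
tool shift [ 0.0336 -0.4778 -0.0046] yaw 88.52 turn rad 1.3931 F [1.8 0.7 0.9] pos [0.6219 0.2595 0.2771] w 0.0524 grip 0.0 t 8.2 q [-0.49  0.42  0.04  1.26 -0.01  1.46  1.09]
0.65 [398.3, 277.3, 30.8, 27.6] [[ 0.4696841  -0.16602165  0.06      ]]
```

View pics/w2.png

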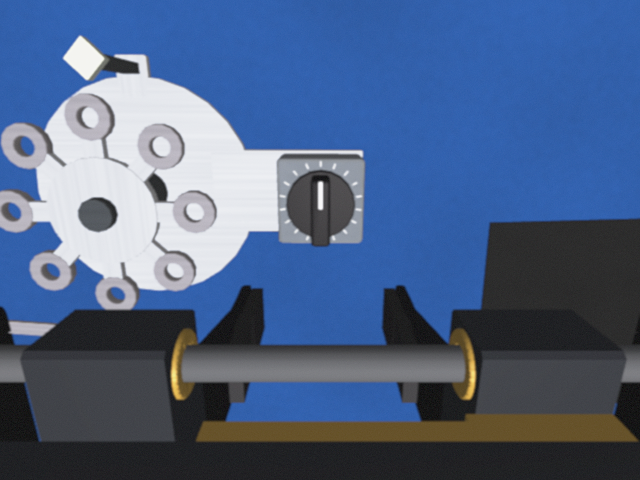

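The wrist picture shows the dial pointer at the stop side, towards the robot, and an eyelet at (90,117) facing the post (85,58). The dial is at its stop. Next is the slim rod.

```bash
python3 -m pendant '[[0.0024,-0.034,0,0],[0.0024,-0.034,0,0],[0.0024,-0.034,0,0],[0.0024,-0.034,0,0],[0.0024,-0.034,0,0],[0.0024,-0.034,0,0],[0.0024,-0.034,0,0],[0.0024,-0.034,0,0]]' 0.6
python3 -m pendant '[[0.0024,-0.034,0,0],[0.0024,-0.034,0,0],[0.0024,-0.034,0,0],[0.0024,-0.034,0,0],[0.0024,-0.034,0,0],[0.0024,-0.034,0,0],[0,0,0,0.116],[0,0,0,0.116]]'
python3 -m pendant '[[0,0,0,0.116],[0,0,0,0.116],[0,0,0,0.116],[0,0,0,0.116],[0,0,0,0.116],[0,0,0,0.116],[0,0,0,0.116],[0,0,0,0.116]]'
python3 -m pendant '[[0,0,0,0.116],[0,0,0,0.116],[0,0,0,0],[0,0,0,0]]'
cat >> h.py <<'E'
def cw(names,cam="wrist",png=None):
    d=r.camera(cam)
    if png: cv2.imwrite("pics/"+png,d["img"][:,:,::-1])
    for n,z in names:
        for o in r.outline_of(n,cam)[:3]:
            b=o["bbox"]; print(cam,n,round(o["score"],2),np.round(b,1),back(d,[b[:2]],z)[0].round(4))
    return d
E
python3 - <<'E'
from h import *
go(.5760,-.2173,.12,8.7)
d=cw([("slim_grip",.156),("mid_grip",.156),("stout_grip",.156),("pot_rim",.06)],png="w3.png")
print(proj(d,[[.576,-.2173,.156],[.576,-.2173,.1],[.4768,-.17,.06]]))
E
```

```text
time: 9.0
ee_pos: [0.5934, -0.0142, 0.2706]
eef_rot: [0.013, 1.0, -0.0, -0.001]
ft_force: [0.4, 0.1, 0.2]
width: 0.0522
grip_force: 0.0
time: 9.67
ee_pos: [0.5732, -0.2191, 0.2704]
eef_rot: [0.133, 0.991, -0.0, -0.001]
ft_force: [1.3, 0.5, -0.5]
width: 0.0524
grip_force: 0.0
time: 10.33
ee_pos: [0.5742, -0.2159, 0.2705]
eef_rot: [0.561, 0.828, -0.0, -0.001]
ft_force: [-0.1, 0.2, 0.3]
width: 0.052
grip_force: 0.0
time: 10.67
ee_pos: [0.5744, -0.2159, 0.2709]
eef_rot: [0.65, 0.76, -0.0, -0.001]
ft_force: [0.4, -0.9, -1.1]
width: 0.0522
grip_force: 0.0
tool shift [-0.0017  0.0016  0.1509] yaw 8.98 turn rad 0.0049 F [ 0.4 -0.9 -1.1] pos [ 0.5744 -0.2159  0.2709] w 0.0522 grip 0.0 t 10.7 q [-0.07  0.3   0.46  1.46 -0.13  1.41  0.54]
wrist slim_grip 0.61 [326.1 230.4  37.8  48.4] [ 0.5761 -0.2096  0.156 ]
wrist mid_grip 0.9 [124.4  64.3  95.4 128.2] [ 0.4397 -0.1259  0.156 ]
wrist mid_grip 0.8 [330.  136.3  34.   48.1] [ 0.5687 -0.1481  0.156 ]
wrist mid_grip 0.64 [448.6 205.   33.8 134. ] [ 0.6537 -0.1796  0.156 ]
wrist stout_grip 0.87 [326.6 314.7  45.2  57. ] [ 0.5865 -0.2722  0.156 ]
wrist stout_grip 0.65 [207.1 304.8 119.1  71.4] [ 0.5005 -0.2779  0.156 ]
wrist pot_rim 0.97 [258.6 126.2  65.3  90.9] [ 0.5094 -0.1543  0.06  ]
wrist pot_rim 0.42 [330.8 134.4  40.7  44.6] [ 0.5715 -0.1514  0.06  ]
[[324.15780367 241.04529448]
 [324.0422231  220.31636946]
 [218.97634956 138.69529907]]
```

View pics/w3.png

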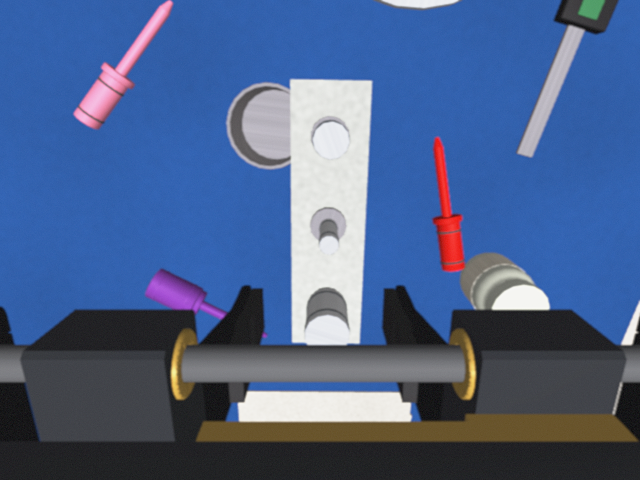

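The wrist view shows the three aluminium rods in the rack: mid (330,138), slim (328,243) and stout (327,325). The pink, red and purple look-alikes have toppled and lie flat on the bench. The pot now sits closer to the rack, with its centre near (269,126), so it has been knocked. Next I'll grasp slim and work out the pot position.

Run:
```python
from h import *
d=r.camera("wrist")
print("pot",back(d,[(269,126)],.06),"rack edges",back(d,[(291,126),(370,126)],.1), "slim top/collar",back(d,[(329,243)],.156),back(d,[(328,223)],.103))
print("mid,stout top",back(d,[(331,139),(327,330)],.156))
d=r.camera("top")
for o in r.outline_of("pot","top")[:2]: print(o["score"],o["bbox"],back(d,[o["bbox"][:2]],.06))
go(.5765,-.2173,.128,8.7)
c=cv2.resize(d["img"][165:345,300:540],None,fx=3,fy=3); cv2.imwrite("pics/crop3.png",c[:,:,::-1])
```

```text
pot [[ 0.51880212 -0.15297997  0.06      ]] rack edges [[ 0.54019612 -0.14837191  0.1       ]
 [ 0.59968241 -0.1390963   0.1       ]] slim top/collar [[ 0.57999732 -0.21872771  0.156     ]] [[ 0.5799573  -0.21875782  0.103     ]]
mid,stout top [[ 0.5702492  -0.14996704  0.156     ]
 [ 0.58919328 -0.28530619  0.156     ]]
0.72 [272.1, 227.1, 136.9, 95.8] [[0.5974281  0.13375567 0.06      ]]
0.62 [390.1, 261.1, 31.1, 32.1] [[ 0.50886961 -0.14812474  0.06      ]]
tool shift [-0.0014  0.0016  0.144 ] yaw 8.81 turn rad 0.0019 F [-0.2  0.  -0.1] pos [ 0.5747 -0.2162  0.272 ] w 0.0526 grip 0.0 t 11.1 q [-0.07  0.3   0.46  1.46 -0.13  1.41  0.54]
```

View pics/crop3.png

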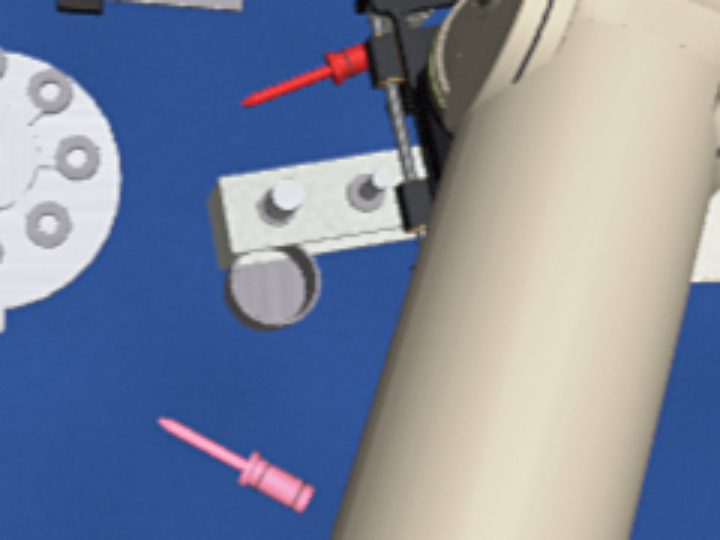

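The pot is now at about (0.513, -0.151), against the rack. Picking slim.

```bash
python3 -m pendant '[[-0.0023,0.003,0.02,0],[0,0,0.02,0],[0,0,0.02,0],[0,0,0.02,0],[0,0,0.02,0],[0,0,0.02,0],[0,0,0.02,0],[0,0,0.007,0]]'
python3 -m pendant '[[0,0,0,0],[0,0,0,0],[0,0,0,0],[0,0,0,0],[0,0,0,0],[0,0,0,0],[0,0,0,0],[0,0,0,0]]' 0 15
python3 -c "
from h import *
go(.500,-.151,.28,8.7)"
```

```text
time: 11.73
ee_pos: [0.5767, -0.2173, 0.1221]
eef_rot: [0.651, 0.759, -0.001, -0.002]
ft_force: [0.2, 0.0, 1.1]
width: 0.0523
grip_force: 0.0
time: 12.4
ee_pos: [0.5783, -0.2179, 0.1254]
eef_rot: [0.651, 0.759, 0.0, 0.0]
ft_force: [-0.1, 0.5, 2.0]
width: 0.0137
grip_force: 15.0
tool shift [ 0.0781 -0.0671 -0.1546] yaw 8.77 turn rad 0.0013 F [-0.1  0.5  2. ] pos [ 0.5783 -0.2179  0.1254] w 0.0137 grip 15.0 t 12.4 q [-0.05  0.41  0.43  1.63 -0.19  1.14  0.58]
```

```bash
python3 -m pendant '[[0,0,-0.015,0],[0,0,-0.02,0],[0,0,-0.025,0],[0,0,-0.025,0],[0,0,-0.025,0],[0,0,-0.025,0],[0,0,-0.02,0],[0,0,0,0]]' 0 25
python3 -m pendant '[[0.02,-0.017,0,0],[0.02,-0.017,0,0],[0.02,-0.017,0,0],[0.018,-0.016,0,0],[0,0,0,0],[0,0,0,0],[0,0,0,0]]'
python3 - <<'E'
from h import *
go(.500,-.151,.136,8.7)
d=cw([("rod_slim",.1),("pot_rim",.06)],png="w4.png")
print(proj(d,[[.5,-.151,.03],[.5,-.151,.2]]))
d=r.camera("side");cv2.imwrite("pics/s4.png",d["img"][150:450,150:550,::-1])
E
```

```text
time: 13.07
ee_pos: [0.5793, -0.2186, 0.2845]
eef_rot: [0.651, 0.759, 0.001, 0.003]
ft_force: [-0.2, -0.5, -1.2]
width: 0.0134
grip_force: 25.0
time: 13.65
ee_pos: [0.5001, -0.1513, 0.2797]
eef_rot: [0.651, 0.759, 0.0, 0.0]
ft_force: [-0.1, 0.1, -1.3]
width: 0.0131
grip_force: 25.0
tool shift [ 0.0003 -0.      0.1437] yaw 8.77 turn rad 0.0012 F [-0.1  0.1 -1.3] pos [ 0.5001 -0.1513  0.2797] w 0.0131 grip 25.0 t 13.7 q [-0.19  0.07  0.42  1.68 -0.03  1.4   0.39]
wrist rod_slim 0.66 [322.4 314.6  50.3 141.3] [ 0.5143 -0.2418  0.1   ]
wrist rod_slim 0.21 [599.7 135.4  80.6 178.5] [ 0.706  -0.0539  0.1   ]
wrist pot_rim 0.96 [334.8 208.5  64.2  84.6] [ 0.5122 -0.1526  0.06  ]
wrist pot_rim 0.2 [322.8 313.7  53.9 139.4] [ 0.5177 -0.2616  0.06  ]
[[322.11031933 198.32268942]
 [321.70176607 255.59211108]]
```

View pics/w4.png

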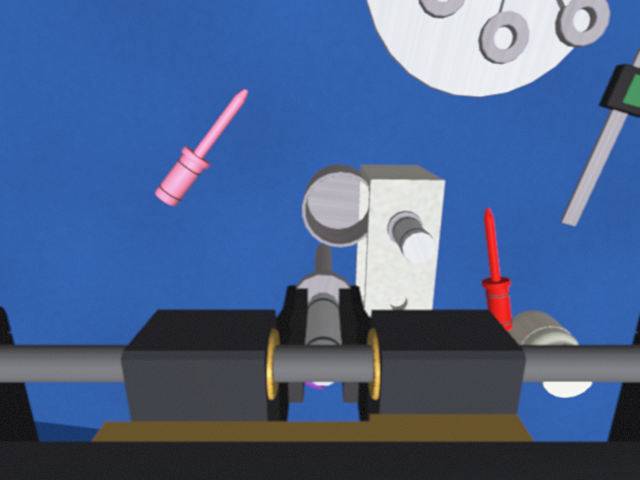

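```bash
python3 -m pendant '[[0,0,0.02,0],[0,0,0.02,0],[0,0,0.02,0],[0,0,0.02,0],[0,0,0.02,0],[0,0,0.02,0],[0,0,0.02,0],[0,0,0.005,0]]'
python3 -m pendant '[[0,0,0,0],[0,0,0,0],[0,0,0,0],[0,0,0,0],[0,0,0,0],[0,0,0,0]]'
python3 -m pendant '[[0,0,-0.02,0],[0,0,-0.02,0],[0,0,-0.02,0],[0,0,-0.02,0],[0,0,-0.02,0],[0,0,-0.02,0],[0,0,-0.02,0],[0,0,-0.005,0]]'
python3 -c "
from h import *
go(.5375,.080,.28,8.7)"
```

```text
time: 14.52
ee_pos: [0.4985, -0.151, 0.1319]
eef_rot: [0.651, 0.759, -0.001, -0.002]
ft_force: [-1.4, -0.5, -1.6]
width: 0.0133
grip_force: 25.0
time: 15.02
ee_pos: [0.5003, -0.1511, 0.1356]
eef_rot: [0.651, 0.759, 0.0, 0.0]
ft_force: [0.1, 0.7, -1.4]
width: 0.0136
grip_force: 25.0
time: 15.68
ee_pos: [0.501, -0.1514, 0.2834]
eef_rot: [0.651, 0.759, 0.001, 0.002]
ft_force: [-0.0, 0.2, -0.8]
width: 0.0132
grip_force: 25.0
tool shift [0.2231 0.0713 0.0035] yaw 8.76 turn rad 0.0011 F [-0.   0.2 -0.8] pos [ 0.501  -0.1514  0.2834] w 0.0132 grip 25.0 t 15.7 q [-0.19  0.07  0.42  1.68 -0.03  1.4   0.39]
```

```bash
python3 -m pendant '[[0.032,0.0102,0,0],[0.032,0.0102,0,0],[0.032,0.0102,0,0],[0.032,0.0102,0,0],[0.032,0.0102,0,0],[0.032,0.0102,0,0],[0.031,0.0101,0,0],[0,0,0,0]]'
python3 -m pendant '[[0,0,0,0],[0,0,0,0],[0,0,0,0],[0,0,0,0]]'
python3 - <<'E'
from h import *
go(.5375,.080,.28,8.7)
d=r.camera("wrist"); cv2.imwrite("pics/w5.png",cv2.resize(d["img"][100:350,150:490],None,fx=2.3,fy=2.3,interpolation=cv2.INTER_CUBIC)[:,:,::-1])
np.savez("w5.npz",K=d["camera_matrix"],p=d["xyz"],a=d["attitude"])
print(proj(d,[[.5375,.080,.1],[.6125,.0786,.1],[.5375,.080,.175]]))
E
```

```text
time: 16.35
ee_pos: [0.536, 0.0881, 0.2787]
eef_rot: [0.647, 0.762, 0.0, -0.001]
ft_force: [0.1, 0.6, -0.8]
width: 0.0132
grip_force: 25.0
time: 16.68
ee_pos: [0.5364, 0.0788, 0.28]
eef_rot: [0.652, 0.758, -0.0, 0.0]
ft_force: [0.2, 0.4, -1.1]
width: 0.0135
grip_force: 25.0
tool shift [ 0.001   0.0012 -0.    ] yaw 8.64 turn rad -0.001 F [ 0.2  0.4 -1.1] pos [0.5364 0.0788 0.28  ] w 0.0135 grip 25.0 t 16.7 q [-0.44  0.12  0.23  1.62 -0.03  1.4  -0.06]
[[323.47966893 214.35275155]
 [411.24077626 228.95894987]
 [323.68425474 241.65973047]]
```

View pics/w5.png

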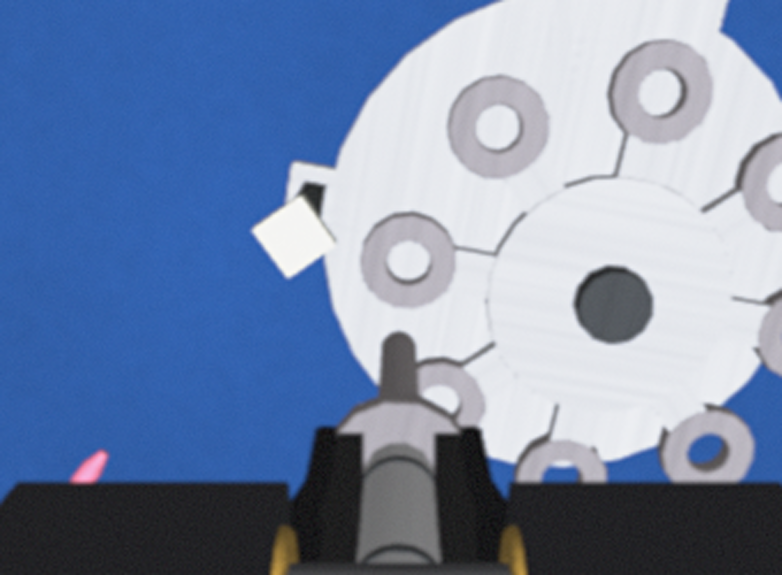

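The hole at the mark is at pixel (327,213) and the tip at (323,244). I'll correct by about 3 mm, go lower and look again.

```bash
python3 -m pendant '[[0.0015,0.0028,0.015,0],[0,0,0.015,0],[0,0,0.015,0],[0,0,0.015,0],[0,0,0,0],[0,0,0,0],[0,0,0,0]]'
python3 - <<'E'
from h import *
go(.5392,.081,.1254,8.7)
d=r.camera("wrist"); cv2.imwrite("pics/w6.png",cv2.resize(d["img"][150:350,210:440],None,fx=3,fy=3,interpolation=cv2.INTER_CUBIC)[:,:,::-1])
print(proj(d,[[.5392,.081,.1],[.5392,.081,.115]]))
E
```

```text
time: 17.32
ee_pos: [0.5394, 0.0819, 0.2211]
eef_rot: [0.651, 0.759, 0.001, 0.0]
ft_force: [0.2, -0.6, -0.2]
width: 0.0132
grip_force: 25.0
tool shift [-0.0008 -0.0005  0.0957] yaw 8.73 turn rad 0.0006 F [ 0.2 -0.6 -0.2] pos [0.5394 0.0819 0.2211] w 0.0132 grip 25.0 t 17.3 q [-0.43  0.16  0.22  1.7  -0.04  1.28 -0.05]
[[321.19683534 237.18800869]
 [321.14275441 243.82090272]]
```

View pics/w6.png

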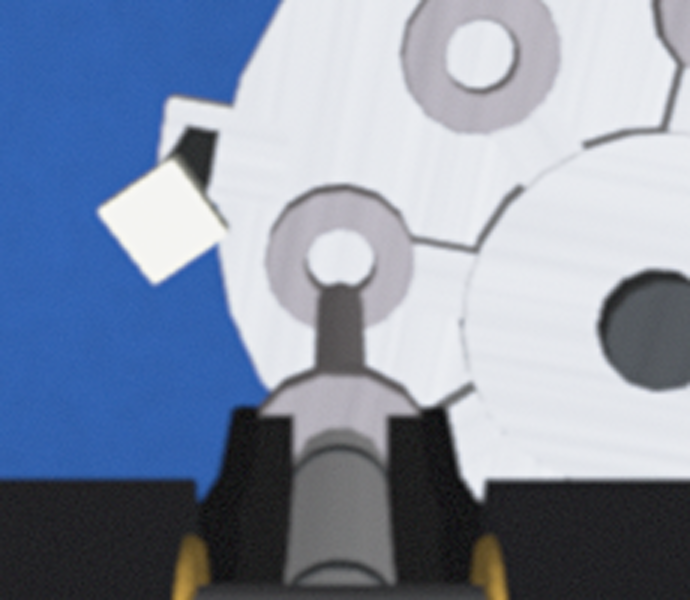

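Low look: the hole is at (341,259) in the crop and the tip at (341,288), so they line up in x. About 1.5 mm in y remains to correct; then insert.

```bash
python3 -m pendant '[[0.0015,0,0.006,0],[0,0,0.008,0],[0,0,0.008,0],[0,0,0.008,0],[0,0,0,0]]'
python3 -m pendant '[[0,0,0.01,0],[0,0,0.01,0],[0,0,0.012,0],[0,0,0.012,0],[0,0,0.011,0],[0,0,0.01,0],[0,0,0,0],[0,0,0,0]]'
python3 -c "
from h import *
go(.5392,.081,.1254,8.7)"
```

```text
time: 17.78
ee_pos: [0.5377, 0.0834, 0.1878]
eef_rot: [0.651, 0.759, -0.001, -0.001]
ft_force: [-0.4, 0.2, -1.0]
width: 0.0134
grip_force: 25.0
time: 18.45
ee_pos: [0.5385, 0.0835, 0.1242]
eef_rot: [0.651, 0.759, -0.0, -0.0]
ft_force: [-0.5, -0.1, -1.0]
width: 0.0135
grip_force: 25.0
tool shift [-0.0026  0.0003 -0.0012] yaw 8.76 turn rad 0.0011 F [-0.5 -0.1 -1. ] pos [0.5385 0.0835 0.1242] w 0.0135 grip 25.0 t 18.4 q [-0.42  0.25  0.21  1.82 -0.06  1.08 -0.04]
```

```bash
python3 -m pendant '[[0,0,0,0],[0,0,0,0],[0,0,0,0],[0,0,0,0],[0,0,0,0],[0,0,0,0],[0,0,0,0]]' 0.6
python3 -m pendant '[[0,0,-0.015,0],[0,0,-0.02,0],[0,0,-0.025,0],[0,0,-0.03,0],[0,0,-0.03,0],[0,0,-0.02,0],[0,0,0,0],[0,0,0,0]]'
python3 - <<'E'
from h import *
go(.6192,.2585,.092,88.7)
d=r.camera("wrist"); cv2.imwrite("pics/w7.png",cv2.resize(d["img"][100:350,150:490],None,fx=2.3,fy=2.3,interpolation=cv2.INTER_CUBIC)[:,:,::-1])
E
```

```text
time: 19.03
ee_pos: [0.5388, 0.0836, 0.1251]
eef_rot: [0.651, 0.759, 0.0, 0.0]
ft_force: [0.6, 0.4, -0.4]
width: 0.0491
grip_force: 0.0
time: 19.7
ee_pos: [0.5392, 0.0837, 0.266]
eef_rot: [0.651, 0.759, 0.001, 0.001]
ft_force: [-0.2, -0.1, -0.5]
width: 0.0523
grip_force: 0.0
tool shift [0.1605 0.1053 0.1743] yaw 8.77 turn rad -1.3951 F [-0.2 -0.1 -0.5] pos [0.5392 0.0837 0.266 ] w 0.0523 grip 0.0 t 19.7 q [-0.44  0.13  0.22  1.64 -0.03  1.37 -0.06]
```

View pics/w7.png

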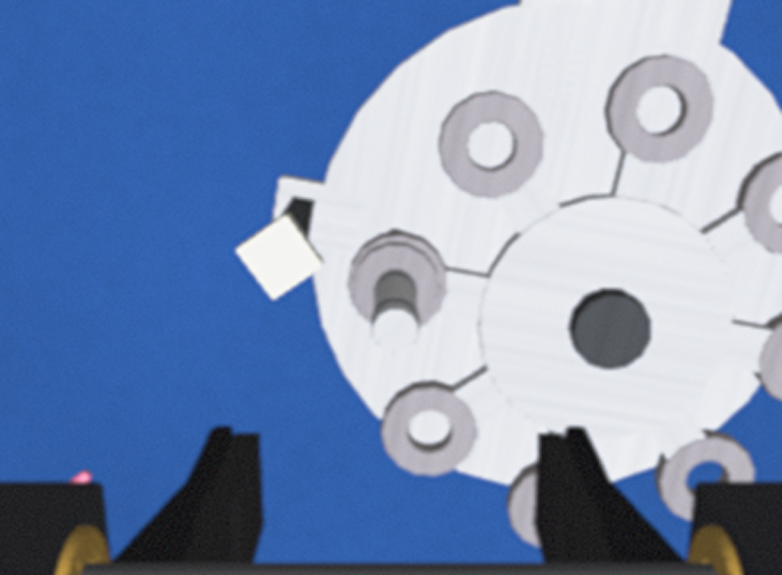

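Slim hangs upright in the eyelet at the mark: collar (396,280), top (396,328). Now the dial, four clicks clockwise.

```bash
python3 -m pendant '[[0.027,0.0175,0,0],[0.027,0.0175,0,0],[0.027,0.0175,0,0],[0.027,0.0175,0,0],[0.027,0.0175,0,0],[0.0255,0.0175,0,0],[0,0,0,-0.1163],[0,0,0,-0.1163]]' 0.5
python3 -m pendant '[[0,0,0,-0.1163],[0,0,0,-0.1163],[0,0,0,-0.1163],[0,0,0,-0.1163],[0,0,0,-0.1163],[0,0,0,-0.1163],[0,0,0,-0.1163],[0,0,0,-0.1163]]'
python3 -m pendant '[[0,0,0,-0.1163],[0,0,0,-0.1163],[0,0,0.01,0],[0,0,0.02,0],[0,0,0.02,0],[0,0,0.02,0],[0,0,0,0],[0,0,0,0]]'
python3 -c "
from h import *
go(.6190,.2580,.092,88.7)"
```

```text
time: 20.42
ee_pos: [0.6172, 0.2605, 0.2618]
eef_rot: [0.555, 0.832, -0.002, -0.001]
ft_force: [0.4, -0.4, 0.4]
width: 0.0434
grip_force: 0.0
time: 21.08
ee_pos: [0.6175, 0.258, 0.2631]
eef_rot: [0.124, 0.992, -0.001, -0.001]
ft_force: [-0.1, 0.5, -1.7]
width: 0.0437
grip_force: 0.0
time: 21.75
ee_pos: [0.617, 0.2578, 0.1929]
eef_rot: [0.012, 1.0, -0.001, -0.002]
ft_force: [0.7, -0.4, 0.8]
width: 0.0437
grip_force: 0.0
tool shift [-0.0023  0.0004  0.1009] yaw 88.58 turn rad -0.002 F [ 0.7 -0.4  0.8] pos [0.617  0.2578 0.1929] w 0.0437 grip 0.0 t 21.8 q [-0.42  0.45 -0.06  1.38  0.03  1.31  1.06]
```

```bash
python3 -m pendant '[[-0.002,0,0.02,0],[0,0,0.02,0],[0,0,0.02,0],[0,0,0.02,0],[0,0,0.02,0],[0,0,0,0]]'
python3 -m pendant '[[0,0,0,0],[0,0,0,0],[0,0,0,0],[0,0,0,0],[0,0,0,0],[0,0,0,0],[0,0,0,0],[0,0,0,0]]' 0 15
python3 -c "
from h import *
go(.6190,.2580,.092,8.7)"
```

```text
time: 22.25
ee_pos: [0.6185, 0.2575, 0.0919]
eef_rot: [0.012, 1.0, -0.001, -0.002]
ft_force: [-0.3, 0.0, -0.1]
width: 0.0436
grip_force: 0.0
time: 22.92
ee_pos: [0.6206, 0.2578, 0.0961]
eef_rot: [0.011, 1.0, -0.0, 0.001]
ft_force: [-1.5, -2.3, 6.2]
width: 0.0161
grip_force: 15.0
tool shift [0.0016 0.0002 0.0041] yaw 88.69 turn rad 1.3962 F [-1.5 -2.3  6.2] pos [0.6206 0.2578 0.0961] w 0.0161 grip 15.0 t 22.9 q [-0.42  0.53 -0.06  1.48  0.04  1.13  1.06]
```

```bash
python3 -m pendant '[[0,0,0,0.05],[0,0,0,0.07],[0,0,0,0.08],[0,0,0,0.08],[0,0,0,0.08],[0,0,0,0.08],[0,0,0,0.08],[0,0,0,0.08]]'
python3 -m pendant '[[0,0,0,0.08],[0,0,0,0.08],[0,0,0,0.08],[0,0,0,0.08],[0,0,0,0.08],[0,0,0,0.08],[0,0,0,0.08],[0,0,0,0.08]]'
python3 -m pendant '[[0,0,0,0.08],[0,0,0,0.076],[0,0,0,0],[0,0,0,0],[0,0,0,0]]'
python3 -c "
from h import *
go(.6190,.2580,.092,8.7)"
```

```text
time: 23.58
ee_pos: [0.6205, 0.2577, 0.0962]
eef_rot: [0.308, 0.951, 0.0, 0.0]
ft_force: [-2.3, -3.8, 5.7]
width: 0.016
grip_force: 15.0
time: 24.25
ee_pos: [0.6204, 0.2576, 0.0961]
eef_rot: [0.592, 0.806, 0.0, 0.0]
ft_force: [-2.7, -3.0, 7.2]
width: 0.0163
grip_force: 15.0
time: 24.67
ee_pos: [0.6204, 0.2576, 0.0961]
eef_rot: [0.651, 0.759, 0.0, 0.0]
ft_force: [-2.0, -3.2, 7.7]
width: 0.0156
grip_force: 15.0
tool shift [ 0.0006 -0.0013  0.0041] yaw 8.71 turn rad 0.0001 F [-2.  -3.2  7.7] pos [0.6204 0.2576 0.0961] w 0.0156 grip 15.0 t 24.7 q [-0.61  0.53  0.2   1.49 -0.11  1.13 -0.23]
```

```bash
python3 -m pendant '[[0,0,0,0],[0,0,0,0],[0,0,0,0],[0,0,0,0],[0,0,0,0],[0,0,0,0],[0,0,0,0]]' 0.65
python3 -m pendant '[[0,0,-0.02,0],[0,0,-0.03,0],[0,0,-0.03,0],[0,0,-0.03,0],[0,0,-0.03,0],[0,0,-0.02,0],[0,0,-0.02,0],[-0.02,-0.006,0,0]]'
python3 -m pendant '[[-0.03,-0.0086,0,0],[-0.03,-0.0086,0,0],[-0.03,-0.0086,0,0],[-0.03,-0.0086,0,0],[-0.03,-0.0086,0,0],[-0.03,-0.0086,0,0],[-0.03,-0.0086,0,0],[-0.03,-0.0086,0,0]]'
python3 -m pendant '[[-0.03,-0.0086,0,0],[-0.03,-0.0086,0,0],[-0.03,-0.0086,0,0],[-0.03,-0.0086,0,0],[0,0,0,0],[0,0,0,0],[0,0,0,0]]'
python3 - <<'E'
from h import *
go(.5690,-.1495,.1254,8.7)
d=cw([("mid_grip",.156),("pot_rim",.06)]); im=d["img"]
cv2.imwrite("pics/w8.png",np.hstack([cv2.resize(im[:,100:540],(400,436)),cv2.resize(r.camera("top")["img"][165:325,200:345],(395,436))])[:,:,::-1])
print(proj(d,[[.569,-.1495,.156],[.512,-.152,.06]]))
E
```

```text
time: 25.25
ee_pos: [0.62, 0.2582, 0.095]
eef_rot: [0.651, 0.759, 0.0, -0.0]
ft_force: [0.2, -0.2, 0.3]
width: 0.0528
grip_force: 0.0
time: 25.92
ee_pos: [0.6176, 0.2423, 0.2792]
eef_rot: [0.649, 0.761, 0.003, 0.0]
ft_force: [0.1, 1.0, 0.0]
width: 0.0565
grip_force: 0.0
time: 26.58
ee_pos: [0.5852, -0.0116, 0.2752]
eef_rot: [0.651, 0.759, 0.0, 0.0]
ft_force: [0.5, -0.3, -0.2]
width: 0.0565
grip_force: 0.0
time: 27.17
ee_pos: [0.57, -0.1334, 0.275]
eef_rot: [0.651, 0.759, 0.0, -0.0]
ft_force: [0.3, -0.2, -0.8]
width: 0.0567
grip_force: 0.0
tool shift [-0.0159 -0.0035  0.1496] yaw 8.76 turn rad 0.001 F [ 0.3 -0.2 -0.8] pos [ 0.57   -0.1334  0.275 ] w 0.0567 grip 0.0 t 27.2 q [-0.2   0.23  0.42  1.53 -0.1   1.4   0.38]
wrist mid_grip 0.89 [128.6 154.7  89.2 118. ] [ 0.4373 -0.0972  0.156 ]
wrist mid_grip 0.85 [433.1 275.1  32.4 118.1] [ 0.6526 -0.1494  0.156 ]
wrist mid_grip 0.84 [319.1 247.1  33.8  53.8] [ 0.5692 -0.1409  0.156 ]
wrist pot_rim 0.93 [257.1 213.7  62.1  87. ] [ 0.5119 -0.1493  0.06  ]
[[316.9592168  258.4690601 ]
 [256.84701424 216.57097848]]
```

View pics/w8.png

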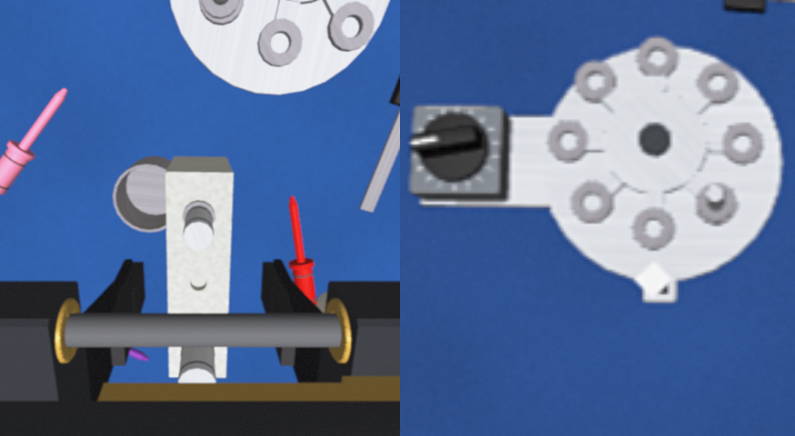

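Right panel: the wheel has moved one eyelet on and slim stands at the next place (715,200). Left panel: mid is at (198,232) and the pot is unchanged at (0.512, -0.15). Picking mid.

```bash
python3 -m pendant '[[-0.0148,-0.0031,0.01,0],[0,0,0.02,0],[0,0,0.02,0],[0,0,0.02,0],[0,0,0.02,0],[0,0,0.02,0],[0,0,0.02,0],[0,0,0.0195,0]]'
python3 -m pendant '[[0,0,0,0],[0,0,0,0],[0,0,0,0],[0,0,0,0],[0,0,0,0],[0,0,0,0],[0,0,0,0],[0,0,0,0]]' 0 20
python3 -c "
from h import *
go(.501,-.150,.28,8.7)"
```

```text
time: 28.03
ee_pos: [0.5692, -0.1481, 0.1245]
eef_rot: [0.651, 0.759, 0.0, -0.0]
ft_force: [0.4, -0.9, 0.8]
width: 0.0566
grip_force: 0.0
time: 28.7
ee_pos: [0.5695, -0.1491, 0.1264]
eef_rot: [0.651, 0.759, 0.0, 0.0]
ft_force: [-0.6, 0.7, 6.1]
width: 0.0236
grip_force: 20.0
tool shift [ 0.0095 -0.0677 -0.1537] yaw 8.74 turn rad 0.0008 F [-0.6  0.7  6.1] pos [ 0.5695 -0.1491  0.1264] w 0.0236 grip 20.0 t 28.7 q [-0.16  0.35  0.41  1.71 -0.15  1.11  0.45]
```

```bash
python3 -m pendant '[[0,0,-0.015,0],[0,0,-0.02,0],[0,0,-0.025,0],[0,0,-0.025,0],[0,0,-0.025,0],[0,0,-0.025,0],[0,0,-0.02,0],[0,0,0,0]]' 0 25
python3 -m pendant '[[0.0025,-0.017,0,0],[0.0025,-0.017,0,0],[0.0025,-0.017,0,0],[0.002,-0.0167,0,0],[0,0,0,0],[0,0,0,0],[0,0,0,0]]'
python3 -c "
from h import *
go(.501,-.150,.137,8.7)
d=cw([('pot_rim',.06)])"
```

```text
time: 29.37
ee_pos: [0.5704, -0.1496, 0.2849]
eef_rot: [0.651, 0.759, 0.002, 0.002]
ft_force: [1.0, -1.4, -1.0]
width: 0.0234
grip_force: 25.0
time: 29.95
ee_pos: [0.5011, -0.1497, 0.2802]
eef_rot: [0.651, 0.759, 0.0, -0.0]
ft_force: [-0.1, 1.0, -0.5]
width: 0.0234
grip_force: 25.0
tool shift [-3.000e-04 -1.000e-04  1.432e-01] yaw 8.77 turn rad 0.0012 F [-0.1  1.  -0.5] pos [ 0.5011 -0.1497  0.2802] w 0.0234 grip 25.0 t 29.9 q [-0.2   0.07  0.43  1.68 -0.03  1.4   0.39]
wrist pot_rim 0.63 [332.8 207.2  62.2  83.8] [ 0.5112 -0.1502  0.06  ]
```

```bash
python3 -m pendant '[[0,0,0.02,0],[0,0,0.02,0],[0,0,0.02,0],[0,0,0.02,0],[0,0,0.02,0],[0,0,0.02,0],[0,0,0.02,0],[0,0,0.004,0]]'
python3 -m pendant '[[0,0,0,0],[0,0,0,0],[0,0,0,0],[0,0,0,0],[0,0,0,0],[0,0,0,0]]'
python3 -m pendant '[[0,0,-0.02,0],[0,0,-0.02,0],[0,0,-0.02,0],[0,0,-0.02,0],[0,0,-0.02,0],[0,0,-0.02,0],[0,0,-0.02,0],[0,0,-0.004,0]]'
python3 -m pendant '[[0.032,0.0102,0,0],[0.032,0.0102,0,0],[0.032,0.0102,0,0],[0.032,0.0102,0,0],[0.032,0.0102,0,0],[0.032,0.0102,0,0],[0.032,0.0105,0,0],[0,0,0,0]]'
python3 -m pendant '[[0,0,0.015,0],[0,0,0.015,0],[0,0,0.015,0],[0,0,0.014,0],[0,0,0,0],[0,0,0,0],[0,0,0,0]]'
python3 - <<'E'
from h import *
go(.5388,.0825,.1264,8.7)
d=r.camera("wrist"); cv2.imwrite("pics/w9.png",cv2.resize(d["img"][150:350,210:440],None,fx=3,fy=3,interpolation=cv2.INTER_CUBIC)[:,:,::-1])
E
```

```text
time: 30.72
ee_pos: [0.4994, -0.1495, 0.1332]
eef_rot: [0.651, 0.759, -0.002, -0.002]
ft_force: [-0.4, 0.0, -1.0]
width: 0.0234
grip_force: 25.0
time: 31.22
ee_pos: [0.501, -0.15, 0.1371]
eef_rot: [0.651, 0.759, 0.0, 0.0]
ft_force: [0.2, -0.3, -1.0]
width: 0.0234
grip_force: 25.0
time: 31.88
ee_pos: [0.5018, -0.1504, 0.2841]
eef_rot: [0.651, 0.759, 0.001, 0.002]
ft_force: [-0.2, 0.4, -0.6]
width: 0.0233
grip_force: 25.0
time: 32.55
ee_pos: [0.5371, 0.0903, 0.2793]
eef_rot: [0.648, 0.762, 0.0, -0.001]
ft_force: [-0.4, 0.9, -1.2]
width: 0.0234
grip_force: 25.0
time: 33.13
ee_pos: [0.5378, 0.0822, 0.2223]
eef_rot: [0.651, 0.759, 0.0, 0.0]
ft_force: [-0.0, 0.3, -1.0]
width: 0.0232
grip_force: 25.0
tool shift [0.0001 0.0009 0.0959] yaw 8.74 turn rad 0.0006 F [-0.   0.3 -1. ] pos [0.5378 0.0822 0.2223] w 0.0232 grip 25.0 t 33.1 q [-0.45  0.16  0.23  1.71 -0.04  1.28 -0.05]
```

View pics/w9.png

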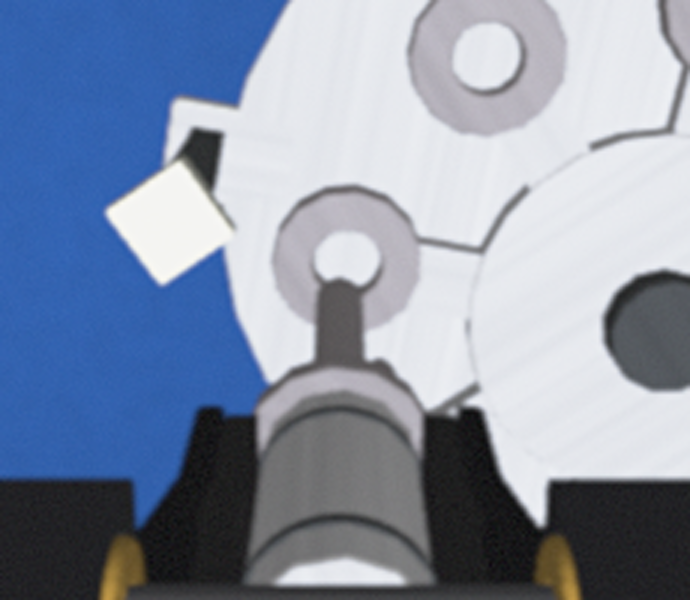

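The hole is at (348,260) and the tip at (340,283), so 1.6 mm of tool y is missing. Correct and insert.

```bash
python3 -m pendant '[[0.0006,0.0016,0.005,0],[0,0,0.008,0],[0,0,0.008,0],[0,0,0.008,0],[0,0,0,0]]'
python3 -m pendant '[[0,0,0.01,0],[0,0,0.012,0],[0,0,0.012,0],[0,0,0.012,0],[0,0,0.011,0],[0,0,0.0095,0],[0,0,0,0],[0,0,0,0]]'
python3 -c "
from h import *
go(.5392,.0825,.1264,8.7)"
```

```text
time: 33.6
ee_pos: [0.538, 0.0829, 0.1903]
eef_rot: [0.651, 0.759, -0.001, -0.001]
ft_force: [-0.4, -0.7, 0.0]
width: 0.0231
grip_force: 25.0
time: 34.27
ee_pos: [0.5389, 0.0831, 0.1253]
eef_rot: [0.651, 0.759, -0.0, -0.0]
ft_force: [-0.2, -0.6, -1.2]
width: 0.023
grip_force: 25.0
tool shift [-0.0006  0.0003 -0.0011] yaw 8.74 turn rad 0.0007 F [-0.2 -0.6 -1.2] pos [0.5389 0.0831 0.1253] w 0.023 grip 25.0 t 34.3 q [-0.44  0.25  0.23  1.82 -0.06  1.09 -0.03]
```

```bash
python3 -m pendant '[[0,0,0,0],[0,0,0,0],[0,0,0,0],[0,0,0,0],[0,0,0,0],[0,0,0,0],[0,0,0,0]]' 0.65
python3 -m pendant '[[0,0,-0.015,0],[0,0,-0.02,0],[0,0,-0.025,0],[0,0,-0.03,0],[0,0,-0.03,0],[0,0,-0.02,0],[0,0,0,0],[0,0,0,0]]'
python3 - <<'E'
from h import *
go(.6195,.2580,.092,8.7)
d=cw([("mid_grip",.131),("rod_mid",.131),("slim_grip",.131)])
P=proj(d,[[.5392,.0825,.156],[.5392,.0825,.1]]);print("expected top, collar px",P)
m=r.outline_of("mid_grip","wrist")[0]["mask"];ys,xs=np.nonzero(m);print(xs.min(),xs.max(),ys.min(),ys.max())
E
```

```text
time: 34.85
ee_pos: [0.539, 0.0832, 0.1261]
eef_rot: [0.651, 0.759, 0.0, 0.0]
ft_force: [-0.1, 0.4, -0.8]
width: 0.0553
grip_force: 0.0
time: 35.52
ee_pos: [0.5395, 0.0832, 0.267]
eef_rot: [0.651, 0.759, 0.001, 0.001]
ft_force: [-0.4, 0.6, -0.7]
width: 0.0564
grip_force: 0.0
tool shift [0.1605 0.1052 0.1753] yaw 8.74 turn rad 0.0007 F [-0.4  0.6 -0.7] pos [0.5395 0.0832 0.267 ] w 0.0564 grip 0.0 t 35.5 q [-0.45  0.13  0.24  1.64 -0.03  1.37 -0.06]
wrist mid_grip 0.64 [322.1 230.7  34.3  53.6] [0.54   0.0829 0.131 ]
wrist mid_grip 0.6 [407.8 410.6  10.1  19.8] [ 0.6358 -0.0629  0.131 ]
wrist mid_grip 0.47 [183.2 308.4   6.5  11.7] [0.4429 0.0046 0.131 ]
wrist rod_mid 0.98 [320.8 230.5  37.2  60.7] [0.5391 0.0829 0.131 ]
wrist rod_mid 0.66 [408.2 408.1  10.5  21.2] [ 0.6356 -0.0604  0.131 ]
wrist slim_grip 0.56 [334.2 290.4  38.7  75.6] [0.5564 0.0373 0.131 ]
expected top, collar px [[320.82152212 241.4203616 ]
 [320.97509615 220.37116395]]
303 338 204 257
```

Mid's grip is found at (0.540, 0.083), upright at the mark. Now the dial at the same yaw.

```bash
python3 -m pendant '[[0.027,0.0175,0,0],[0.027,0.0175,0,0],[0.027,0.0175,0,0],[0.027,0.0175,0,0],[0.027,0.0175,0,0],[0.0255,0.0177,0,0],[0,0,0,0],[0,0,0,0]]' 0.5
python3 -m pendant '[[0,0,0.015,0],[0,0,0.025,0],[0,0,0.025,0],[0,0,0.025,0],[0,0,0.025,0],[0,0,0.025,0],[0,0,0.02,0],[0,0,0.01,0]]'
python3 -m pendant '[[0,0,0,0],[0,0,0,0],[0,0,0,0]]'
python3 -c "
from h import *
go(.6195,.2580,.092,8.7)"
```

```text
time: 36.43
ee_pos: [0.6182, 0.2596, 0.264]
eef_rot: [0.65, 0.76, -0.001, -0.001]
ft_force: [0.1, -0.7, 0.1]
width: 0.0436
grip_force: 0.0
time: 37.1
ee_pos: [0.6172, 0.2556, 0.093]
eef_rot: [0.652, 0.758, -0.002, -0.001]
ft_force: [-0.8, 0.2, -0.1]
width: 0.0432
grip_force: 0.0
time: 37.35
ee_pos: [0.6195, 0.2577, 0.0978]
eef_rot: [0.651, 0.759, 0.001, 0.0]
ft_force: [0.4, 0.2, 0.7]
width: 0.0437
grip_force: 0.0
tool shift [0.0002 0.     0.0058] yaw 8.72 turn rad 0.0003 F [0.4 0.2 0.7] pos [0.6195 0.2577 0.0978] w 0.0437 grip 0.0 t 37.4 q [-0.57  0.53  0.15  1.49 -0.08  1.13 -0.25]
```

```bash
python3 -m pendant '[[0,0,0.004,0],[0,0,0,0],[0,0,0,0],[0,0,0,0],[0,0,0,0],[0,0,0,0],[0,0,0,0],[0,0,0,0]]' 0 15
python3 -c "
from h import *
go(.6195,.2580,.092,-71.3)"
```

```text
time: 38.02
ee_pos: [0.6201, 0.258, 0.0925]
eef_rot: [0.651, 0.759, 0.002, 0.001]
ft_force: [7.0, 1.8, -3.9]
width: 0.0161
grip_force: 15.0
tool shift [ 0.0001 -0.0006  0.0005] yaw 8.73 turn rad 1.3968 F [ 7.   1.8 -3.9] pos [0.6201 0.258  0.0925] w 0.0161 grip 15.0 t 38.0 q [-0.57  0.53  0.15  1.49 -0.08  1.12 -0.25]
```

```bash
python3 -m pendant '[[0,0.001,0,0.05],[0,0,0,0.07],[0,0,0,0.08],[0,0,0,0.08],[0,0,0,0.08],[0,0,0,0.08],[0,0,0,0.08],[0,0,0,0.08]]'
python3 -m pendant '[[0,0,0,0.08],[0,0,0,0.08],[0,0,0,0.08],[0,0,0,0.08],[0,0,0,0.08],[0,0,0,0.08],[0,0,0,0.08],[0,0,0,0.08]]'
python3 -m pendant '[[0,0,0,0.08],[0,0,0,0.077],[0,0,0,0],[0,0,0,0],[0,0,0,0]]'
python3 -c "
from h import *
go(.6190,.2580,.092,-71.3)"
python3 -m pendant '[[0,0,0,0],[0,0,0,0],[0,0,0,0],[0,0,0,0],[0,0,0,0],[0,0,0,0],[0,0,0,0]]' 0.7
python3 -m pendant '[[0,0,-0.02,0],[0,0,-0.03,0],[0,0,-0.03,0],[0,0,-0.03,0],[0,0,-0.03,0],[0,0,-0.02,0],[0,0,-0.02,0],[0,0,0,0]]'
python3 -c "
from h import *
go(.5883,-.2860,.28,8.7)"
```

```text
time: 38.68
ee_pos: [0.6204, 0.258, 0.0925]
eef_rot: [0.847, 0.531, 0.001, 0.0]
ft_force: [3.5, 0.4, -0.5]
width: 0.0158
grip_force: 15.0
time: 39.35
ee_pos: [0.6205, 0.2579, 0.0925]
eef_rot: [0.971, 0.237, 0.001, 0.0]
ft_force: [4.9, -0.1, -1.9]
width: 0.0159
grip_force: 15.0
time: 39.77
ee_pos: [0.6205, 0.2578, 0.0925]
eef_rot: [0.986, 0.164, 0.001, 0.0]
ft_force: [5.8, 0.7, -1.7]
width: 0.016
grip_force: 15.0
tool shift [-0.0014 -0.0006  0.0005] yaw -71.14 turn rad 0.0029 F [ 5.8  0.7 -1.7] pos [0.6205 0.2578 0.0925] w 0.016 grip 15.0 t 39.8 q [-0.77  0.56  0.42  1.5  -0.24  1.13 -1.54]
time: 40.35
ee_pos: [0.6195, 0.2579, 0.092]
eef_rot: [0.987, 0.163, -0.0, -0.0]
ft_force: [-0.0, 0.1, -0.8]
width: 0.0542
grip_force: 0.0
time: 41.02
ee_pos: [0.621, 0.2582, 0.2769]
eef_rot: [0.987, 0.163, 0.003, -0.001]
ft_force: [0.5, 0.0, 0.6]
width: 0.0609
grip_force: 0.0
tool shift [-0.2055  0.505  -0.0049] yaw -71.29 turn rad -1.3961 F [0.5 0.  0.6] pos [0.621  0.2582 0.2769] w 0.0609 grip 0.0 t 41.0 q [-0.78  0.44  0.47  1.28 -0.2   1.46 -1.58]
```

```bash
python3 -m pendant '[[0,0,0,-0.1163],[0,0,0,-0.1163],[0,0,0,-0.1163],[0,0,0,-0.1163],[0,0,0,-0.1163],[0,0,0,-0.1163],[0,0,0,-0.1163],[0,0,0,-0.1163]]'
python3 -m pendant '[[0,0,0,-0.1163],[0,0,0,-0.1163],[0,0,0,-0.1163],[0,0,0,-0.1163],[-0.033,-0.0072,0,0],[-0.033,-0.0072,0,0],[-0.033,-0.0072,0,0],[-0.033,-0.0072,0,0]]'
python3 -m pendant '[[-0.033,-0.0072,0,0],[-0.033,-0.0072,0,0],[-0.033,-0.0072,0,0],[-0.033,-0.0072,0,0],[-0.033,-0.0072,0,0],[-0.033,-0.0072,0,0],[-0.033,-0.0072,0,0],[-0.033,-0.0072,0,0]]' 0.75
python3 -m pendant '[[-0.033,-0.0072,0,0],[-0.033,-0.0072,0,0],[-0.033,-0.0072,0,0],[-0.033,-0.0072,0,0],[0,0,0,0],[0,0,0,0],[0,0,0,0]]'
python3 - <<'E'
from h import *
go(.5883,-.2860,.127,8.7)
d=cw([("stout_grip",.131),("pot_rim",.06)]); print(proj(d,[[.5883,-.286,.131],[.512,-.15,.06]]))
d=cw([("slim_grip",.131),("mid_grip",.131),("pot_rim",.06)],"top")
# expected rod places for fixture yaw -1.3
h=np.array([.6135,.0795])
for n,k in (("load",0),("next",1),("next2",2)):
    a=np.radians(178.7+45*k); P=h+.075*np.array([np.cos(a),np.sin(a)]); print(n,P.round(4),proj(d,[[*P,.131]]).round(1))
cv2.imwrite("pics/t10.png",d["img"][:,:,::-1])
E
```

```text
time: 41.68
ee_pos: [0.6194, 0.2579, 0.2715]
eef_rot: [0.807, 0.59, -0.0, -0.0]
ft_force: [0.5, -0.4, 0.1]
width: 0.0607
grip_force: 0.0
time: 42.35
ee_pos: [0.6105, 0.1216, 0.2715]
eef_rot: [0.652, 0.759, -0.0, -0.0]
ft_force: [0.0, -0.6, 0.3]
width: 0.0608
grip_force: 0.0
time: 43.02
ee_pos: [0.5933, -0.1482, 0.2717]
eef_rot: [0.652, 0.759, 0.0, -0.0]
ft_force: [1.0, -0.1, -0.4]
width: 0.0651
grip_force: 0.0
time: 43.6
ee_pos: [0.5853, -0.281, 0.2714]
eef_rot: [0.652, 0.759, 0.0, -0.0]
ft_force: [1.0, 0.7, -0.9]
width: 0.0652
grip_force: 0.0
tool shift [-0.0056  0.0023  0.1444] yaw 8.67 turn rad -0.0005 F [ 1.   0.7 -0.9] pos [ 0.5853 -0.281   0.2714] w 0.0652 grip 0.0 t 43.6 q [ 0.02  0.39  0.49  1.35 -0.18  1.44  0.66]
wrist stout_grip 0.83 [201.8 247.9 125.   77.5] [ 0.4981 -0.3095  0.131 ]
wrist stout_grip 0.71 [327.8 241.8  47.6  61.5] [ 0.5911 -0.2904  0.131 ]
wrist stout_grip 0.59 [327.8 137.   82.3 273.4] [ 0.5794 -0.2151  0.131 ]
wrist pot_rim 0.76 [252.5  49.   66.8  94.6] [ 0.5096 -0.1595  0.06  ]
[[324.98402396 235.66739267]
 [256.61788598  36.69346021]]
top slim_grip 0.71 [325.5 218.2  15.6  14.5] [0.6016 0.0048 0.131 ]
top mid_grip 0.64 [408.2 188.9  53.9  25.9] [ 0.6662 -0.1859  0.131 ]
top mid_grip 0.53 [315.4 238.2  13.3  15.6] [0.5562 0.0284 0.131 ]
top mid_grip 0.36 [434.1 158.8  28.1  32.3] [ 0.7367 -0.2493  0.131 ]
top pot_rim 0.74 [390.7 262.4  32.2  24.6] [ 0.5057 -0.1494  0.06  ]
load [0.5385 0.0812] [[292.  246.5]]
next [0.5593 0.0277] [[315.7 236.8]]
next2 [0.6118 0.0045] [[325.5 213.8]]
```

Slim and mid are in the right eyelets, at next2 and next. The pot is at about (0.51, -0.152). Picking stout, the aluminium one in the rack.

```bash
python3 -m pendant '[[-0.0065,0.0028,0.01,0],[0,0,0.02,0],[0,0,0.02,0],[0,0,0.02,0],[0,0,0.02,0],[0,0,0.02,0],[0,0,0.02,0],[0,0,0.0145,0]]'
python3 -m pendant '[[0,0,0,0],[0,0,0,0],[0,0,0,0],[0,0,0,0],[0,0,0,0],[0,0,0,0],[0,0,0,0],[0,0,0,0]]' 0 20
python3 -c "
from h import *
go(.501,-.151,.28,8.7)"
```

```text
time: 44.62
ee_pos: [0.5883, -0.2873, 0.1247]
eef_rot: [0.652, 0.758, -0.0, -0.001]
ft_force: [-0.5, 0.1, 0.7]
width: 0.0651
grip_force: 0.0
time: 45.28
ee_pos: [0.5894, -0.2876, 0.1284]
eef_rot: [0.652, 0.758, 0.0, 0.001]
ft_force: [-1.0, -0.3, 4.7]
width: 0.0336
grip_force: 20.0
tool shift [ 0.1483 -0.0666 -0.1518] yaw 8.66 turn rad -0.0007 F [-1.  -0.3  4.7] pos [ 0.5894 -0.2876  0.1284] w 0.0336 grip 20.0 t 45.3 q [ 0.05  0.5   0.46  1.52 -0.23  1.18  0.7 ]
```

```bash
python3 -m pendant '[[0,0,-0.015,0],[0,0,-0.02,0],[0,0,-0.025,0],[0,0,-0.025,0],[0,0,-0.025,0],[0,0,-0.025,0],[0,0,-0.017,0],[0,0,0,0]]' 0 30
python3 -m pendant '[[0.025,-0.011,0,0],[0.025,-0.011,0,0],[0.025,-0.011,0,0],[0.025,-0.011,0,0],[0.025,-0.011,0,0],[0.023,-0.0112,0,0],[0,0,0,0],[0,0,0,0]]'
python3 -c "
from h import *
go(.501,-.151,.139,8.7)
d=cw([('pot_rim',.06)])"
```

```text
time: 45.95
ee_pos: [0.59, -0.2881, 0.2835]
eef_rot: [0.652, 0.758, 0.001, 0.003]
ft_force: [0.3, 0.0, -1.2]
width: 0.0327
grip_force: 30.0
time: 46.62
ee_pos: [0.5007, -0.1497, 0.2788]
eef_rot: [0.651, 0.759, 0.0, -0.001]
ft_force: [-0.7, -0.3, -0.6]
width: 0.0335
grip_force: 30.0
tool shift [-0.0015  0.0002  0.1398] yaw 8.81 turn rad 0.0018 F [-0.7 -0.3 -0.6] pos [ 0.5007 -0.1497  0.2788] w 0.0335 grip 30.0 t 46.6 q [-0.19  0.07  0.42  1.68 -0.03  1.39  0.39]
wrist pot_rim 0.61 [333.8 208.6  67.1  85.7] [ 0.5117 -0.1508  0.06  ]
```

```bash
python3 -m pendant '[[0,0,0.02,0],[0,0,0.02,0],[0,0,0.02,0],[0,0,0.02,0],[0,0,0.02,0],[0,0,0.02,0],[0,0,0.02,0],[0,0,0,0]]'
python3 -m pendant '[[0,0,0,0],[0,0,0,0],[0,0,0,0],[0,0,0,0],[0,0,0,0],[0,0,0,0]]'
python3 -m pendant '[[0,0,-0.02,0],[0,0,-0.02,0],[0,0,-0.02,0],[0,0,-0.02,0],[0,0,-0.02,0],[0,0,-0.02,0],[0,0,-0.02,0],[0,0,0,0]]'
python3 -m pendant '[[0.032,0.0105,0,0],[0.032,0.0105,0,0],[0.032,0.0105,0,0],[0.032,0.0105,0,0],[0.032,0.0105,0,0],[0.032,0.0105,0,0],[0.032,0.0105,0,0],[0,0,0,0]]'
python3 -m pendant '[[0,0,0.015,0],[0,0,0.015,0],[0,0,0.015,0],[0,0,0.0105,0],[0,0,0,0],[0,0,0,0],[0,0,0,0]]'
python3 - <<'E'
from h import *
go(.5392,.0828,.1284,8.7)
d=r.camera("wrist"); cv2.imwrite("pics/w11.png",cv2.resize(d["img"][150:350,210:440],None,fx=3,fy=3,interpolation=cv2.INTER_CUBIC)[:,:,::-1])
E
```

```text
time: 47.38
ee_pos: [0.499, -0.1516, 0.1354]
eef_rot: [0.652, 0.758, -0.002, -0.002]
ft_force: [-1.2, 0.2, -1.1]
width: 0.0333
grip_force: 30.0
time: 47.88
ee_pos: [0.5016, -0.1511, 0.1401]
eef_rot: [0.652, 0.759, 0.0, 0.0]
ft_force: [0.4, 0.1, -1.4]
width: 0.0332
grip_force: 30.0
time: 48.55
ee_pos: [0.5027, -0.1515, 0.2837]
eef_rot: [0.652, 0.758, 0.002, 0.002]
ft_force: [0.0, -0.5, -0.7]
width: 0.0335
grip_force: 30.0
time: 49.22
ee_pos: [0.5397, 0.0896, 0.2783]
eef_rot: [0.648, 0.762, 0.001, -0.001]
ft_force: [-0.8, 1.5, -1.5]
width: 0.0335
grip_force: 30.0
time: 49.8
ee_pos: [0.5405, 0.0814, 0.2248]
eef_rot: [0.652, 0.758, 0.0, 0.0]
ft_force: [0.3, 0.1, -1.0]
width: 0.0335
grip_force: 30.0
tool shift [ 0.0016 -0.0012  0.0964] yaw 8.66 turn rad -0.0008 F [ 0.3  0.1 -1. ] pos [0.5405 0.0814 0.2248] w 0.0335 grip 30.0 t 49.8 q [-0.44  0.16  0.23  1.7  -0.04  1.29 -0.05]
```

View pics/w11.png

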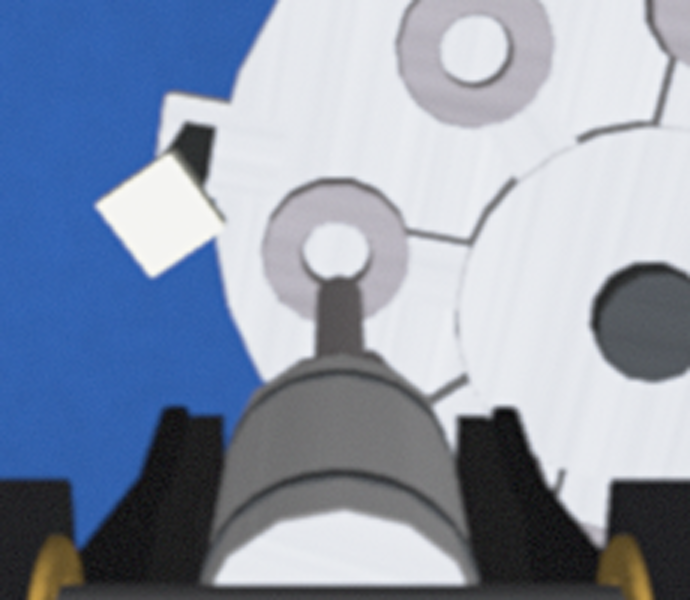

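The hole is at (336,251) and the tip at (340,281). Correct by +1.7 mm tool x and -0.9 mm tool y, then insert.

```bash
python3 -m pendant '[[0.0017,-0.0009,0.005,0],[0,0,0.008,0],[0,0,0.008,0],[0,0,0.008,0],[0,0,0,0]]'
python3 -m pendant '[[0,0,0.01,0],[0,0,0.012,0],[0,0,0.012,0],[0,0,0.012,0],[0,0,0.011,0],[0,0,0.0105,0],[0,0,0,0],[0,0,0,0]]'
python3 -c "
from h import *
go(.5392,.0825,.1284,8.7)"
```

```text
time: 50.27
ee_pos: [0.538, 0.0828, 0.1928]
eef_rot: [0.652, 0.759, -0.001, -0.001]
ft_force: [-0.1, -0.3, -1.7]
width: 0.0334
grip_force: 30.0
time: 50.93
ee_pos: [0.5389, 0.083, 0.1267]
eef_rot: [0.652, 0.758, -0.0, -0.0]
ft_force: [0.6, -0.2, -0.3]
width: 0.0332
grip_force: 30.0
tool shift [-0.0005  0.0003 -0.0017] yaw 8.66 turn rad -0.0007 F [ 0.6 -0.2 -0.3] pos [0.5389 0.083  0.1267] w 0.0332 grip 30.0 t 50.9 q [-0.43  0.24  0.22  1.82 -0.06  1.09 -0.04]
```

```bash
python3 -m pendant '[[0,0,0,0],[0,0,0,0],[0,0,0,0],[0,0,0,0],[0,0,0,0],[0,0,0,0],[0,0,0,0]]' 0.75
python3 -m pendant '[[0,0,-0.015,0],[0,0,-0.02,0],[0,0,-0.025,0],[0,0,-0.03,0],[0,0,-0.03,0],[0,0,-0.02,0],[0,0,0,0],[0,0,0,0]]'
python3 -c "
from h import *
go(.6190,.2580,.092,108.7)
cw([('stout_grip',.131)])"
python3 -m pendant '[[0.027,0.0175,0,0],[0.027,0.0175,0,0],[0.027,0.0175,0,0],[0.027,0.0175,0,0],[0.027,0.0175,0,0],[0.0255,0.0175,0,0],[0,0,0,-0.1163],[0,0,0,-0.1163]]' 0.5
python3 -m pendant '[[0,0,0,-0.1163],[0,0,0,-0.1163],[0,0,0,-0.1163],[0,0,0,-0.1163],[0,0,0,-0.1163],[0,0,0,-0.1163],[0,0,0,-0.1163],[0,0,0,-0.1163]]'
python3 -m pendant '[[0,0,0,-0.1163],[0,0,0,-0.1163],[0,0,0,-0.1163],[0,0,0,-0.1163],[0,0,0,-0.1163],[0,0,0,0],[0,0,0,0],[0,0,0,0]]'
python3 -c "
from h import *
go(.6190,.2580,.092,108.7)
cw([('dial',.106)])"
```

```text
time: 51.52
ee_pos: [0.539, 0.083, 0.1276]
eef_rot: [0.652, 0.758, 0.0, 0.0]
ft_force: [-0.7, -0.6, 0.2]
width: 0.0638
grip_force: 0.0
time: 52.18
ee_pos: [0.5395, 0.0831, 0.2686]
eef_rot: [0.652, 0.758, 0.001, 0.001]
ft_force: [-0.4, 0.4, -0.5]
width: 0.0651
grip_force: 0.0
tool shift [0.1609 0.1045 0.1769] yaw 8.66 turn rad -1.746 F [-0.4  0.4 -0.5] pos [0.5395 0.0831 0.2686] w 0.0651 grip 0.0 t 52.2 q [-0.44  0.13  0.23  1.63 -0.03  1.38 -0.06]
wrist stout_grip 0.9 [322.8 234.2  50.1  62.9] [0.541  0.0798 0.131 ]
wrist stout_grip 0.39 [539.5 285.9  84.6  47.9] [0.7119 0.0637 0.131 ]
time: 52.95
ee_pos: [0.6179, 0.2597, 0.2645]
eef_rot: [0.556, 0.831, -0.002, -0.001]
ft_force: [-0.5, -1.4, 0.5]
width: 0.0433
grip_force: 0.0
time: 53.62
ee_pos: [0.6181, 0.2573, 0.2657]
eef_rot: [0.125, 0.992, -0.001, -0.001]
ft_force: [-0.5, 1.2, -0.0]
width: 0.0436
grip_force: 0.0
time: 54.28
ee_pos: [0.6184, 0.2573, 0.2667]
eef_rot: [-0.16, 0.987, -0.0, -0.001]
ft_force: [0.6, 0.9, 0.8]
width: 0.0432
grip_force: 0.0
tool shift [-0.0009  0.0005  0.1747] yaw 108.39 turn rad -0.0055 F [0.6 0.9 0.8] pos [0.6184 0.2573 0.2667] w 0.0432 grip 0.0 t 54.3 q [-0.39  0.42 -0.1   1.27  0.04  1.45  1.4 ]
wrist dial 0.92 [323.1 218.2  71.3  77.3] [0.6165 0.2569 0.106 ]
```

```bash
python3 -m pendant '[[-0.001,0,0.015,-0.005],[0,0,0.025,0],[0,0,0.025,0],[0,0,0.025,0],[0,0,0.025,0],[0,0,0.025,0],[0,0,0.02,0],[0,0,0.0145,0]]'
python3 -m pendant '[[0,0,0,0],[0,0,0,0],[0,0,0,0]]'
python3 -m pendant '[[0,0,0,0],[0,0,0,0],[0,0,0,0],[0,0,0,0],[0,0,0,0],[0,0,0,0],[0,0,0,0],[0,0,0,0]]' 0 15
python3 -c "
from h import *
go(.6190,.2580,.092,28.7)"
```

```text
time: 55.05
ee_pos: [0.6187, 0.2574, 0.0906]
eef_rot: [-0.163, 0.987, -0.0, -0.001]
ft_force: [0.2, -0.4, -0.6]
width: 0.0437
grip_force: 0.0
time: 55.3
ee_pos: [0.6202, 0.2581, 0.0944]
eef_rot: [-0.164, 0.986, 0.0, 0.001]
ft_force: [0.9, 0.4, 0.2]
width: 0.0436
grip_force: 0.0
time: 55.97
ee_pos: [0.6198, 0.2576, 0.0933]
eef_rot: [-0.164, 0.986, -0.0, 0.0]
ft_force: [-0.2, -1.7, 2.8]
width: 0.0156
grip_force: 15.0
tool shift [0.0006 0.0006 0.0013] yaw 108.89 turn rad 1.3996 F [-0.2 -1.7  2.8] pos [0.6198 0.2576 0.0933] w 0.0156 grip 15.0 t 56.0 q [-0.38  0.53 -0.11  1.48  0.06  1.13  1.4 ]
```

```bash
python3 -m pendant '[[0,0,0,0.05],[0,0,0,0.07],[0,0,0,0.08],[0,0,0,0.08],[0,0,0,0.08],[0,0,0,0.08],[0,0,0,0.08],[0,0,0,0.08]]'
python3 -m pendant '[[0,0,0,0.08],[0,0,0,0.08],[0,0,0,0.08],[0,0,0,0.08],[0,0,0,0.08],[0,0,0,0.08],[0,0,0,0.08],[0,0,0,0.08]]'
python3 -m pendant '[[0,0,0,0.08],[0,0,0,0.08],[0,0,0,0],[0,0,0,0],[0,0,0,0]]'
python3 -c "
from h import *
go(.6190,.2580,.092,28.7)"
python3 -m pendant '[[0,0,0,0],[0,0,0,0],[0,0,0,0],[0,0,0,0],[0,0,0,0],[0,0,0,0],[0,0,0,0]]' 0.7
python3 -m pendant '[[0,0,-0.02,0],[0,0,-0.03,0],[0,0,-0.03,0],[0,0,-0.03,0],[0,0,-0.03,0],[0,0,-0.02,0],[0,0,-0.02,0],[0,0,0,0]]'
python3 -m pendant '[[0,0,0,0],[0,0,0,0],[0,0,0,0],[0,0,0,0],[0,0,0,0],[0,0,0,0]]'
python3 - <<'E'
from h import *
go(.6190,.2580,.092,28.7)
d=cw([("slim_grip",.131),("mid_grip",.131),("stout_grip",.131)],"top")
h=np.array([.6135,.0795])
for k in range(4):
    a=np.radians(178.7+45*k); P=h+.075*np.array([np.cos(a),np.sin(a)]); print(k,P.round(4),proj(d,[[*P,.131]]).round(1))
cv2.imwrite("pics/t12.png",cv2.resize(d["img"][165:305,195:480],None,fx=2.8,fy=2.8)[:,:,::-1])
E
```

```text
time: 56.63
ee_pos: [0.6198, 0.2579, 0.0933]
eef_rot: [0.137, 0.991, 0.0, 0.0]
ft_force: [-0.3, 0.1, 1.5]
width: 0.0156
grip_force: 15.0
time: 57.3
ee_pos: [0.62, 0.2582, 0.0934]
eef_rot: [0.441, 0.897, 0.001, 0.0]
ft_force: [0.9, 1.7, 1.4]
width: 0.0159
grip_force: 15.0
time: 57.72
ee_pos: [0.62, 0.2582, 0.0933]
eef_rot: [0.509, 0.861, 0.001, 0.0]
ft_force: [2.7, 1.6, 1.0]
width: 0.0159
grip_force: 15.0
tool shift [ 0.0003 -0.001   0.0013] yaw 28.85 turn rad 0.0026 F [2.7 1.6 1. ] pos [0.62   0.2582 0.0933] w 0.0159 grip 15.0 t 57.7 q [-0.58  0.53  0.16  1.49 -0.09  1.12  0.1 ]
time: 58.3
ee_pos: [0.6195, 0.2577, 0.093]
eef_rot: [0.51, 0.86, -0.0, -0.0]
ft_force: [0.9, -0.1, -0.5]
width: 0.0544
grip_force: 0.0
time: 58.97
ee_pos: [0.6209, 0.2583, 0.278]
eef_rot: [0.51, 0.86, 0.003, 0.002]
ft_force: [0.6, 0.1, 0.7]
width: 0.0606
grip_force: 0.0
time: 59.47
ee_pos: [0.6195, 0.2577, 0.2725]
eef_rot: [0.51, 0.86, -0.0, -0.0]
ft_force: [0.7, 0.1, -0.0]
width: 0.0609
grip_force: 0.0
tool shift [ 4.000e-04 -1.000e-04  1.805e-01] yaw 28.69 turn rad -0.0002 F [ 0.7  0.1 -0. ] pos [0.6195 0.2577 0.2725] w 0.0609 grip 0.0 t 59.5 q [-0.59  0.42  0.18  1.27 -0.07  1.46  0.09]
top slim_grip 0.55 [325.9 214.9  12.9  15.2] [0.6092 0.0037 0.131 ]
top slim_grip 0.51 [315.9 194.6  12.7  15.2] [0.657  0.0255 0.131 ]
top mid_grip 0.9 [380.9 319.6  47.9  30.3] [ 0.3726 -0.1118  0.131 ]
top mid_grip 0.55 [406.5 188.3  52.   19.8] [ 0.6677 -0.1821  0.131 ]
top mid_grip 0.49 [386.  261.8  36.7  30.6] [ 0.4996 -0.1282  0.131 ]
top stout_grip 0.66 [317.9 238.1  16.8  13.2] [0.5563 0.0228 0.131 ]
top stout_grip 0.58 [468.7 277.4  21.2  52.8] [ 0.4609 -0.3108  0.131 ]
0 [0.5385 0.0812] [[292.  246.5]]
1 [0.5593 0.0277] [[315.7 236.8]]
2 [0.6118 0.0045] [[325.5 213.8]]
3 [0.6653 0.0253] [[315.9 191.1]]
```

```bash
python3 -c "
from bench import r
print(r.close_job())"
```

```text
the job is handed in; nothing more can be done
None
```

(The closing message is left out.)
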